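Line up the espresso boards on the pass

ROBOT

A 6-joint arm with a two-finger parallel gripper is mounted at the origin on the work surface. World frame = base frame: x ahead of the robot, y to its left, z up, the work surface at z = 0. Lengths are in m, angles in rad, forces in N, time in s.
With the tool pointing down it reaches from about 0.3 to 0.775 m from the base axis. Payload 14.6 kg.
Tool frame: the origin (TCP) lies where the fingers leave the gripper's body, on its centre line; the fingertips stand 97 mm ahead of it and the grasp point (between the pads) lies 78 mm ahead of it (ctrl.finger_overhang is the distance from the TCP to the fingertips, in m); z points along the fingers, y is the direction in which the jaws open and shut (so a half turn about z gives the same grasp; the last joint's range is limited). The gripper opens to 94 mm and grips with 3 to 60 N. Pads are 16 mm wide; open, the fingers measure 119 mm over their backs; the gripper's body (75 mm by 177 mm) begins 78 mm behind the grasp point.
Start: joints at [1.245, 0.3, 1.521, -0, 1.321, -0.067], TCP at [0.141, 0.532, 0.303] pointing down, gripper open.
Joint ranges: [-3.03, 3.03], [-0.79, 2.21], [0.23, 2.52], [-1.04, 4.18], [0, 3.07], [-2.55, 2.55]. Speed limits (rad/s): [2.22, 2.22, 2.57, 3.14, 3.14, 3.14].

INTERFACE

Orientations are given as [roll, pitch, yaw] about the fixed x, y, z axes, in that order (R = Rz(yaw) Ry(pitch) Rx(roll)).
In Python, from station import ctrl, imaging, hand_in gives the robot as it stands.
- The arm moves only by the shell command python3 -m pendant 'ROWS' [FORCE]. ROWS is JSON, a list of rows, each a list of 7 numbers: the shift along the tool's x, y, z normalised to -1 to 1, where 1 is 120 mm, then the turn, a rotation vector about the tool's x, y, z normalised to -1 to 1, where 1 is 30 degrees, then the closure, from -1 (fully open) to 1 (shut). A call has 1 to 10 rows; each row shifts and turns the commanded pose from where the row before left it, along the tool's axes as they then stand; what a row does not reach is not made up. A row lasts 1/12 s, in which the tool goes at most 41.7 mm and 7.16 degrees, less where a joint would pass 70% of its speed; a pose out of reach is approached as far as the arm can. A call with a number of a shift or a turn outside -1 to 1 is refused whole. A call with a gripper value outside its range is refused whole. The fingers move at their own pace and stop on an object; FORCE is the grip in N (left out, the last holds). Time passes only in rows, so rows that do not move let the fingers close. It gives the time, the measured TCP pose, the force and the opening at its end, in the units of the state.
- ctrl.get_obs(): the state, without advancing time (a new reading comes with each control period).
- imaging.camera(name): name is "side" or "top" or "wrist"; returns a dict with "image" (400x640x3 uint8, red, green, blue), "mtx" (3x3 intrinsics, pixels), "rvec" (rotation vector, rad) and "tvec" (3), from world to camera coordinates, as OpenCV has them. Camera axes: x right, y down, z forward; pixel columns grow to the right and rows downward; lengths in m; the calibration is good to about 2 mm. A picture is of the moment at which its call begins. There is no depth.
- hand_in(): hands the job in, once; it reports no verdict.
The state is a dict: "time_s": time; "qpos": joint angles; "joint_vel": joint speeds; "tau": joint torques, N m; "ee_pos": TCP position; "eef_rot": TCP orientation; "force": force on the tool from outside, world axes, zero at the start; "moment": the same for the moment, N m; "grip_width": finger opening in m.
Only numpy, scipy, OpenCV 4.12 (cv2) and the standard library are available. Lean on these libraries where they do the work, as an engineer would, in place of code of your own. Each camera call takes 0.05 s, during which the arm holds its last target.

TASK

Set the coffee pass for service: drop the two split boards (broken corner, red sticker) into the wire reject basket, and nudge all the sound boards into one even row along the steel rail, each lying flat and square with a short end flush against the rail's front face and centred on a brass stud, one board to a stud with no stud skipped between boards. When everything is in its place, press the green call button fully down; leave the cups standing where they are.

Things in the scene. Friction and masses are not known exactly. Their poses are not given: they have to be found in the camera images.
- board1: sound espresso tasting board: a brown wooden slab, 90 x 50 x 14 mm (long side along its x), with an upright pale wooden grip bar across its middle (12 mm thick along x, 40 mm along y, its top 40 mm above the underside), a dark round mark on one side of the bar and a dark square mark on the other. Origin at the centre of its underside; z up. It may be absent (3 to 5 of these five lie about)
- board2: sound espresso tasting board: a brown wooden slab, 90 x 50 x 14 mm (long side along its x), with an upright pale wooden grip bar across its middle (12 mm thick along x, 40 mm along y, its top 40 mm above the underside), a dark round mark on one side of the bar and a dark square mark on the other. Origin at the centre of its underside; z up. It may be absent (3 to 5 of these five lie about)
- board3: sound espresso tasting board: a brown wooden slab, 90 x 50 x 14 mm (long side along its x), with an upright pale wooden grip bar across its middle (12 mm thick along x, 40 mm along y, its top 40 mm above the underside), a dark round mark on one side of the bar and a dark square mark on the other. Origin at the centre of its underside; z up. It may be absent (3 to 5 of these five lie about)
- board4: sound espresso tasting board: a brown wooden slab, 90 x 50 x 14 mm (long side along its x), with an upright pale wooden grip bar across its middle (12 mm thick along x, 40 mm along y, its top 40 mm above the underside), a dark round mark on one side of the bar and a dark square mark on the other. Origin at the centre of its underside; z up. It may be absent (3 to 5 of these five lie about)
- board5: sound espresso tasting board: a brown wooden slab, 90 x 50 x 14 mm (long side along its x), with an upright pale wooden grip bar across its middle (12 mm thick along x, 40 mm along y, its top 40 mm above the underside), a dark round mark on one side of the bar and a dark square mark on the other. Origin at the centre of its underside; z up. It may be absent (3 to 5 of these five lie about)
- split1: split tasting board to throw out: same brown slab 90 x 50 x 14 mm with the same grip bar across its middle (12 mm thick along x, 40 mm along y, top at 40 mm), but with the corner at +x, +y broken off (25 x 24 mm missing), a black crack and a round red sticker. Origin at the centre of the whole slab's underside, long side along x
- split2: split tasting board to throw out: same brown slab 90 x 50 x 14 mm with the same grip bar across its middle (12 mm thick along x, 40 mm along y, top at 40 mm), but with the corner at +x, +y broken off (25 x 24 mm missing), a black crack and a round red sticker. Origin at the centre of the whole slab's underside, long side along x
- rail: fixed straight dark steel rail lying across the counter beyond the boards, 440 mm long, 22 mm wide, 20 mm high, five flat brass studs on its top 84 mm apart. Origin on the counter at the middle of its front face (the face towards the robot); y runs along the rail, x points away from the robot, square to the front face; the third stud lies at y = 0
- place1 (a point): point on the counter where the centre of a board lies when its short end is flush with the rail's front face and it is centred on stud 1 (45 mm in front of the face, y = -168 mm in the rail's frame); axes as the rail's
- place2 (a point): point on the counter where the centre of a board lies when its short end is flush with the rail's front face and it is centred on stud 2 (45 mm in front of the face, y = -84 mm in the rail's frame); axes as the rail's
- place3 (a point): point on the counter where the centre of a board lies when its short end is flush with the rail's front face and it is centred on stud 3 (45 mm in front of the face, y = 0 mm in the rail's frame); axes as the rail's
- place4 (a point): point on the counter where the centre of a board lies when its short end is flush with the rail's front face and it is centred on stud 4 (45 mm in front of the face, y = 84 mm in the rail's frame); axes as the rail's
- place5 (a point): point on the counter where the centre of a board lies when its short end is flush with the rail's front face and it is centred on stud 5 (45 mm in front of the face, y = 168 mm in the rail's frame); axes as the rail's
- basket: fixed reject basket of steel wire, open at the top, outside 210 (x) x 160 (y) x 55 mm high, walls 4 mm, floor 4 mm thick. Origin at the centre of its underside. It stands to the left or right of the boards
- call_top (a point): top centre of the round green order-ready call button (48 mm across, in a steel housing), standing on the counter on the side away from the basket
- call (a joint): travel of the call button: 0 up, 0.007 m fully down (about 5 N); it springs back
- cup1: bystander: white espresso cup, 58 mm across, 52 mm high, standing among the boards. Origin at the centre of its underside, z up
- cup2: bystander: white espresso cup, 58 mm across, 52 mm high, standing among the boards. Origin at the centre of its underside, z up
There are look-alikes about, which are no part of the job. Leave any blue look-alike of the split2 alone.

How it is judged:
On the way, in this order (a step that is already met when the one before it is completed fails the run):
1. every sound board present is in the row on the rail and both split boards are in the basket (x of board1 in the frame of rail between -0.052 and -0.04 m and angle between the x axis of each of board1, board2, board3, board4, board5 and the x axis of rail, either way round below 0.1 rad and height (world z) of board1 between -0.005 and 0.006 m and angle between each of board1, board2, board3, board4, board5's own z axis and vertical below 0.06 rad and (y of board1 in the frame of place1 between -0.01 and 0.01 m or y of board1 in the frame of place2 between -0.01 and 0.01 m or y of board1 in the frame of place3 between -0.01 and 0.01 m or y of board1 in the frame of place4 between -0.01 and 0.01 m or y of board1 in the frame of place5 between -0.01 and 0.01 m) and x of board2 in the frame of rail between -0.052 and -0.04 m and height (world z) of board2 between -0.005 and 0.006 m and (y of board2 in the frame of place1 between -0.01 and 0.01 m or y of board2 in the frame of place2 between -0.01 and 0.01 m or y of board2 in the frame of place3 between -0.01 and 0.01 m or y of board2 in the frame of place4 between -0.01 and 0.01 m or y of board2 in the frame of place5 between -0.01 and 0.01 m) and x of board3 in the frame of rail between -0.052 and -0.04 m and height (world z) of board3 between -0.005 and 0.006 m and (y of board3 in the frame of place1 between -0.01 and 0.01 m or y of board3 in the frame of place2 between -0.01 and 0.01 m or y of board3 in the frame of place3 between -0.01 and 0.01 m or y of board3 in the frame of place4 between -0.01 and 0.01 m or y of board3 in the frame of place5 between -0.01 and 0.01 m) and x of board4 in the frame of rail between -0.052 and -0.04 m and height (world z) of board4 between -0.005 and 0.006 m and (y of board4 in the frame of place1 between -0.01 and 0.01 m or y of board4 in the frame of place2 between -0.01 and 0.01 m or y of board4 in the frame of place3 between -0.01 and 0.01 m or y of board4 in the frame of place4 between -0.01 and 0.01 m or y of board4 in the frame of place5 between -0.01 and 0.01 m) and x of board5 in the frame of rail between -0.052 and -0.04 m and height (world z) of board5 between -0.005 and 0.006 m and (y of board5 in the frame of place1 between -0.01 and 0.01 m or y of board5 in the frame of place2 between -0.01 and 0.01 m or y of board5 in the frame of place3 between -0.01 and 0.01 m or y of board5 in the frame of place4 between -0.01 and 0.01 m or y of board5 in the frame of place5 between -0.01 and 0.01 m) and horizontal distance between any of board1, board2, board3, board4, board5 and place3 below 0.02 m and (not (horizontal distance between any of board1, board2, board3, board4, board5 and place1 below 0.02 m) or horizontal distance between any of board1, board2, board3, board4, board5 and place2 below 0.02 m) and (not (horizontal distance between any of board1, board2, board3, board4, board5 and place5 below 0.02 m) or horizontal distance between any of board1, board2, board3, board4, board5 and place4 below 0.02 m) and x of split1 in the frame of basket between -0.098 and 0.098 m and y of split1 in the frame of basket between -0.073 and 0.073 m and z of each of split1, split2 in the frame of basket below 0.045 m and x of split2 in the frame of basket between -0.098 and 0.098 m and y of split2 in the frame of basket between -0.073 and 0.073 m), for 0.2 s.
2. then the call button is pressed fully down (value of joint call above 0.005 m), for 0.05 s.
At the end, for the whole second after the job is handed in: Each sound board lies flat, its end within 7 mm of the rail's front face, within 10 mm of the middle of a stud and within 0.10 rad of square; the boards stand on neighbouring studs; both split boards lie in the basket; the button is up again; all is at rest and released (all of step 1 and linear speed of each of board1, board2, board3, board4, board5, split1, split2 below 0.02 m/s and value of joint call below 0.002 m); the robot touches nothing.
It fails at once if a cup is tipped over or shoved more than 6 cm (angle between any of cup1, cup2's own z axis and vertical above 0.5 rad or distance of any of cup1, cup2 from where it was at the start of the episode above 0.06 m).
Of board1, board2, board3, board4, board5 only 3 to 5 are there at a start; the rules pass over those that are not, and their reading is None.
At some moment in a run one of board1, board2, board3, board4, board5 may be knocked a few centimetres aside while the robot is not near it.
Once in a run the grip may slacken for a moment while it holds something.
It also fails if it takes over 210 s, if anything falls off the work surface, if the arm or the gripper's body presses on something with over 40 N, if the wrist force passes 120 N, or if a joint passes its speed limit or range.

## Working session

There is one attempt and no reset: what is moved stays moved. The work goes in short steps, Python scripts to look and compute and a shell command to move; the robot and the scene stay as the last step left them, time stands still between calls to the robot, and variables do not carry over. Pictures are saved under pics/ and viewed, and the job is handed in when it is done.

```bash
mkdir -p pics; ls
python3 - <<'E'
from station import ctrl, imaging
import cv2
print(ctrl.get_obs())
for n in ("side","top","wrist"):
    c=imaging.camera(n); cv2.imwrite(f"pics/{n}0.png",c["image"][:,:,::-1]); print(n,c["mtx"].tolist(),c["rvec"],c["tvec"])
E
```

```text
pics
{'time_s': 0.0, 'qpos': array([ 1.24538475e+00,  3.00478866e-01,  1.52155811e+00,  1.05245482e-05,
        1.32070246e+00, -6.66111677e-02]), 'joint_vel': array([-0.00289118,  0.0001047 , -0.00095626, -0.00172753, -0.00145185,
       -0.00081709]), 'tau': array([-7.92906267e-04, -5.31806481e+01, -3.52734804e+01,  7.08226603e-02,
        2.43505149e-02, -1.13238042e-05]), 'ee_pos': array([0.14071786, 0.53154609, 0.30209172]), 'eef_rot': array([-3.14044909e+00, -8.65038328e-05,  2.88278958e+00]), 'force': array([-0.56578441, -0.24905571,  1.12005218]), 'moment': array([0.0306491 , 0.00029811, 0.00738849]), 'grip_width': 0.09396929016569161}
side [[484.076386129996, 0.0, 321.4971279984199], [0.0, 484.076386129996, 206.27027393765334], [0.0, 0.0, 1.0]] [ 2.10284468 -0.72708814  0.37974797] [-0.37210887  0.19645259  1.2018221 ]
top [[403.89752142045, 0.0, 310.4871810123245], [0.0, 403.89752142045, 198.56179067562252], [0.0, 0.0, 1.0]] [ 2.1919365  -2.22546024  0.08752928] [-0.01515966  0.47404741  1.20704121]
wrist [[328.775359569285, 0.0, 319.3882560516556], [0.0, 328.775359569285, 199.67749179836224], [0.0, 0.0, 1.0]] [-2.33742615 -1.79611158 -0.20949407] [-0.55001062 -0.02484472  0.39071826]
```

View pics/top0.png

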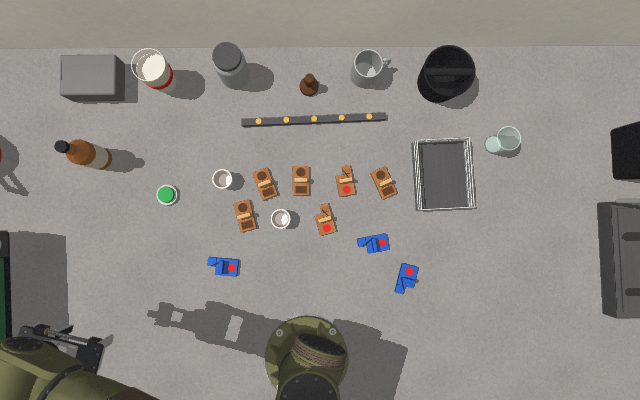

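View pics/side0.png

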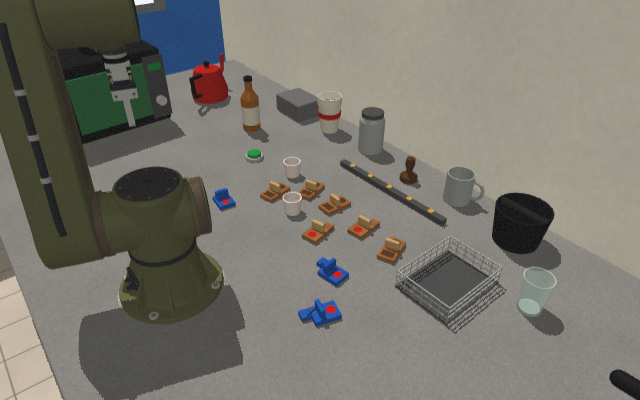

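View pics/wrist0.png

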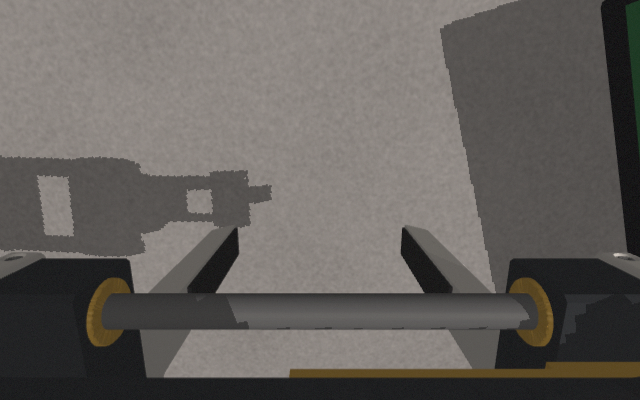

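```bash
cat > h.py <<'E'
import numpy as np, cv2
from station import ctrl, imaging
def cam(n):
    c=imaging.camera(n); c["R"]=cv2.Rodrigues(np.array(c["rvec"],float))[0]; c["t"]=np.array(c["tvec"],float).ravel()
    c["hsv"]=cv2.cvtColor(c["image"],cv2.COLOR_RGB2HSV); return c
def ray(c,px,z):
    px=np.atleast_2d(np.array(px,float)); p=np.c_[px,np.ones(len(px))]
    d=(c["R"].T@np.linalg.inv(c["mtx"])@p.T).T; o=-c["R"].T@c["t"]
    return o+d*((z-o[2])/d[:,2])[:,None]
def blobs(m,a=20):
    n,l,s,ce=cv2.connectedComponentsWithStats(m.astype(np.uint8),connectivity=8)
    return [(l==i) for i in range(1,n) if s[i,4]>=a]
def rect(c,m,z):
    cs,_=cv2.findContours(m.astype(np.uint8),cv2.RETR_EXTERNAL,cv2.CHAIN_APPROX_NONE)
    k=max(cs,key=len)[:,0,:]
    w=ray(c,k,z)[:,:2]
    (cx,cy),(a,b),an=cv2.minAreaRect((w*1000).astype(np.float32))
    an=np.radians(an)
    if a<b: a,b=b,a; an+=np.pi/2
    an=(an+np.pi/2)%np.pi-np.pi/2
    return cx/1000,cy/1000,a,b,an
def show(c,name,box=None,s=1):
    im=c["image"][:,:,::-1]
    if box: x0,y0,x1,y1=box; im=im[y0:y1,x0:x1]
    cv2.imwrite(f"pics/{name}.png",cv2.resize(im,None,fx=s,fy=s,interpolation=cv2.INTER_NEAREST))
E
python3 - <<'E'
from h import *
c=cam("top"); show(c,"top_z",(150,100,490,300),2.3)
h=c["hsv"]
for p in [(264,172),(264,184),(301,170),(301,181),(301,190),(301,181-4),(346,189),(346,183),(245,212),(258,121),(167,195),(250,125),(444,170),(280,160)]:
    print(p,h[p[1],p[0]])
E
```

```text
(264, 172) [ 12 139 112]
(264, 184) [ 17 115 209]
(301, 170) [ 12 141 107]
(301, 181) [ 16 117 203]
(301, 190) [ 12 144  99]
(301, 177) [ 13 154 186]
(346, 189) [  1 199 226]
(346, 183) [ 13 145 111]
(245, 212) [ 13 150 187]
(258, 121) [ 21 152 237]
(167, 195) [ 68 151 182]
(250, 125) [165   9  59]
(444, 170) [30  5 95]
(280, 160) [ 10  14 159]
```

View pics/top_z.png

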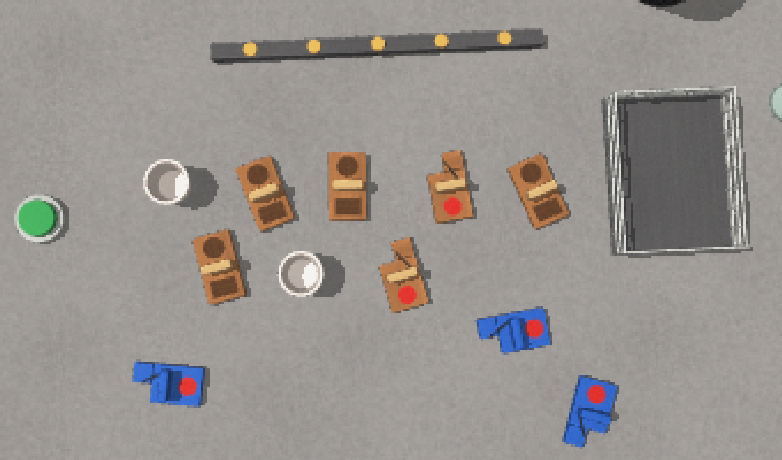

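The enlarged top view shows four sound boards (original pixels about (264,184), (301,181), (384,183) and (245,216)). The two split boards are at (346,183) and (326,220), the cups at (223,179) and (281,219), the studs between (258,121) and (369,116), the basket at (444,174) and the button at (167,195).

```bash
cat >> h.py <<'E'
def boards(c,out=True):
    h=c["hsv"]; H,S,V=h[:,:,0],h[:,:,1],h[:,:,2]
    br=((H<=25)|(H>=172))&(S>80)
    br[:135]=br[:135]&False if False else br[:135]
    res=[]
    for m in blobs(br,250):
        if m.sum()>900: continue
        ys,xs=np.where(m); 
        if not(180<xs.mean()<500 and 110<ys.mean()<320): continue
        r=rect(c,m,0.014); red=(m&(H<=6)&(S>170)&(V>150)).sum()
        pale=m&(V>190)&(S<140)&(H>10); 
        b=rect(c,pale,0.040) if pale.sum()>8 else None
        py,px=np.where(pale); bc=ray(c,[(px.mean(),py.mean())],0.038)[0,:2] if len(px) else None
        res.append((r,red,b,bc,(xs.mean(),ys.mean())))
        if out: print("px",np.round((xs.mean(),ys.mean())),"slab",np.round(r,3),"red",red,"bar",np.round(b,3) if b else None,np.round(bc,3) if bc is not None else None)
    return res
def studs(c,out=True):
    h=c["hsv"]; m=(h[:,:,0]>15)&(h[:,:,0]<28)&(h[:,:,1]>110)&(h[:,:,2]>200); m[140:]=0; m[:100]=0
    P=[]
    for b in blobs(m,5):
        ys,xs=np.where(b); P.append(ray(c,[(xs.mean(),ys.mean())],0.021)[0,:2])
    P=np.array(sorted(P,key=lambda p:p[1]))
    return P
E
python3 - <<'E'
from h import *
c=cam("top"); boards(c)
P=studs(c); print(P, np.diff(P,axis=0))
h=c["hsv"]
g=(h[:,:,0]>55)&(h[:,:,0]<80)&(h[:,:,1]>100); g[:170]=0;g[220:]=0;g[:,:140]=0
for b in blobs(g,50):
    ys,xs=np.where(b);print("button",b.sum(),ray(c,[(xs.mean(),ys.mean())],0.04))
print("basket floor", ray(c,[(425,141),(470,140),(474,208),(424,209)],0.004), "rimcorner",ray(c,[(414,141),(469,138),(475,207),(417,211)],0.055))
print("rail dark corners", ray(c,[(242,120),(386,113)],.02))
E
```

```text
px [345. 182.] slab [ 0.526 -0.126 89.951 50.023  0.165] red 52 bar [ 0.528 -0.125 36.805  9.909 -1.387] [ 0.528 -0.126]
px [300. 180.] slab [ 5.2900e-01  7.0000e-03  8.7957e+01  4.5377e+01 -1.4000e-02] red 0 bar [5.2900e-01 9.0000e-03 3.5472e+01 8.9040e+00 1.5580e+00] [0.53  0.009]
px [383. 183.] slab [ 0.519 -0.245 89.668 50.736  0.396] red 0 bar [ 0.52  -0.245 37.81  10.53  -1.182] [ 0.52  -0.245]
px [265. 184.] slab [ 0.521  0.116 90.293 49.435  0.358] red 0 bar [ 0.522  0.117 36.561 10.441 -1.201] [0.522 0.117]
px [245. 216.] slab [ 0.426  0.176 89.978 50.051  0.248] red 0 bar [ 0.426  0.177 37.591 10.479 -1.307] [0.426 0.178]
px [325. 221.] slab [ 4.1100e-01 -6.2000e-02  8.9099e+01  4.9663e+01  2.6800e-01] red 52 bar [ 0.412 -0.061 37.293 10.1   -1.309] [ 0.412 -0.061]
[[ 0.72290548 -0.20392191]
 [ 0.71963983 -0.11937173]
 [ 0.71718491 -0.03544831]
 [ 0.71404954  0.04826456]
 [ 0.71114679  0.13244755]] [[-0.00326565  0.08455017]
 [-0.00245492  0.08392343]
 [-0.00313537  0.08371287]
 [-0.00290275  0.08418298]]
button 200 [[0.49139684 0.40196405 0.04      ]]
basket floor [[ 0.6469896  -0.37901892  0.004     ]
 [ 0.64863389 -0.51963012  0.004     ]
 [ 0.43791193 -0.52436176  0.004     ]
 [ 0.43719157 -0.36950213  0.004     ]] rimcorner [[ 0.63753079 -0.329963    0.055     ]
 [ 0.64478129 -0.49472827  0.055     ]
 [ 0.43970393 -0.50513325  0.055     ]
 [ 0.43057121 -0.33277427  0.055     ]]
rail dark corners [[ 0.71366511  0.18076488  0.02      ]
 [ 0.73129035 -0.25663926  0.02      ]]
```

Run:
```python
from h import *
c=cam("top"); show(c,"top_b",(400,125,490,220),6); s=cam("side"); show(s,"side_b",(385,225,515,335),5)
g=cv2.cvtColor(c["image"],cv2.COLOR_RGB2GRAY)
for x in (272,300,328,355): print(x,g[108:132,x])
```

```text
272 [159 162 158 161 161 155 154 157 160 112  92  97  96  99  98  97  54  60
 153 156 158 157 154 160]
300 [151 154 152 150 157 155 153 152  95  92  91  95  90  94  92  45  67 150
 151 151 150 150 148 152]
328 [159 161 158 153 156 157 123 100  93  94  94  94  96  91  51  84 150 158
 159 157 155 157 157 156]
355 [157 161 159 162 156 109  95  94  93  96  91  94  72  49  96 156 161 159
 159 162 161 164 159 158]
```

View pics/top_b.png

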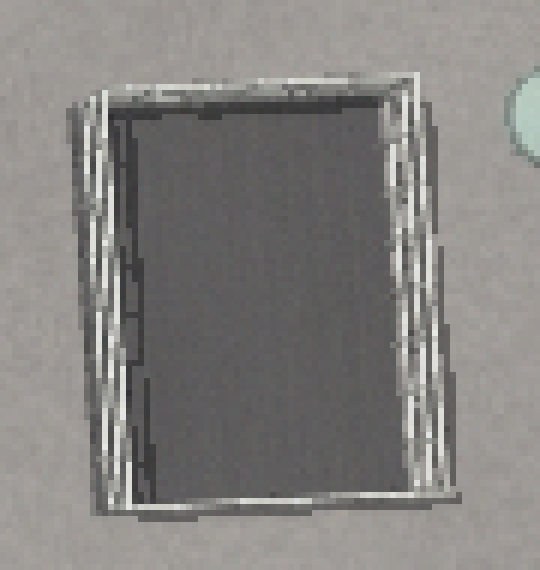

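View pics/side_b.png

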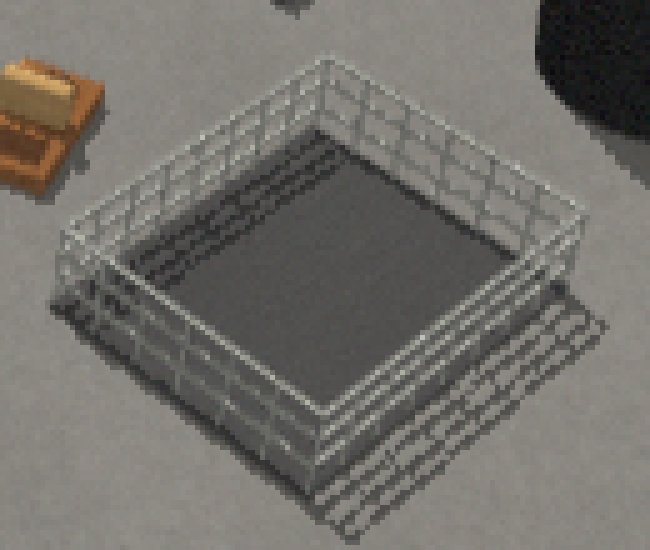

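Run:
```python
from h import *
c=cam("top"); s=cam("side")
a=ray(c,[(417.5,140.3),(469.7,137.5),(476.2,207),(421.7,210)],.055); b=ray(s,[(450.6,236.6),(502.2,267.6),(450,307.4),(397.4,272)],.055)
print(a,a.mean(0));print(b,b.mean(0))
f=ray(c,[(272,123.5),(300,122.5),(328,121.5),(355,119.8)],.02)[:,:2]
P=studs(c);u=np.array([np.cos(.035),np.sin(.035)])
print(f@u, P@u, np.polyfit(P[:,1],P[:,0],1))
```

```text
[[ 0.63950876 -0.34045206  0.055     ]
 [ 0.64625724 -0.49688467  0.055     ]
 [ 0.43965017 -0.50870658  0.055     ]
 [ 0.43328851 -0.34674364  0.055     ]] [ 0.53967617 -0.42319674  0.055     ]
[[ 0.6387968  -0.34061333  0.055     ]
 [ 0.64469752 -0.49545072  0.055     ]
 [ 0.4424893  -0.50051504  0.055     ]
 [ 0.43143469 -0.34875172  0.055     ]] [ 0.53935458 -0.4213327   0.055     ]
[0.70488872 0.70419935 0.70350715 0.70509595] [0.71532694 0.71502194 0.71550525 0.71530115 0.71534598] [-0.03463724  0.71575202]
```

```bash
cat >> h.py <<'E'
from scipy.spatial.transform import Rotation as Rn
def go(x,y,z,yaw):
    o=ctrl.get_obs(); R=Rn.from_euler("xyz",o["eef_rot"]); p=np.array(o["ee_pos"])
    T=Rn.from_euler("xyz",[np.pi,0,yaw]); rv=(R.inv()*T).as_rotvec()/np.radians(30)
    d=np.array([x,y,z])-p
    print("t",round(o["time_s"],2),"pos",np.round(p,4),"yaw",round(R.as_euler("xyz")[2],3),"w",round(o["grip_width"],4),"F",np.round(o["force"],1))
    print("turn total",np.round(rv,3),"rows>=",np.abs(rv).max()/.2387)
    print("shift (tool now)",np.round(R.inv().apply(d)/.12,3)," (tool after turn)",np.round(T.inv().apply(d)/.12,3),"rows>=",np.linalg.norm(d)/.0417)
E
python3 -m pendant '[[0,0,0,0,0,0.219,-1],[0,0,0,0,0,0.219,-1],[0,0,0,0,0,0.219,-1],[0,0,0,0,0,0.219,-1],[0,0,0,0,0,0.219,-1],[0,0,0,0,0,0.219,-1],[0,0,0,0,0,0.219,-1],[0,0,0,0,0,0.219,-1],[0,0,0,0,0,0.219,-1],[0,0,0,0,0,0.219,-1]]' 30
python3 -c "
from h import *
go(.526,-.126,.2,1.736)"
```

```text
time_s: 1.28
ee_pos: [0.1407, 0.5317, 0.3026]
eef_rot: [-3.142, 0.0, 1.73]
force: [-0.1, 0.1, -0.4]
grip_width: 0.094
t 1.28 pos [0.1407 0.5317 0.3026] yaw 1.73 w 0.094 F [-0.1  0.1 -0.4]
turn total [-0.     0.    -0.011] rows>= 0.04432202598009029
shift (tool now) [-5.921  2.298  0.855]  (tool after turn) [-5.934  2.266  0.855] rows>= 18.443325471255108
```

```bash
python3 -m pendant '[[-0.296,0.114,0.043,0,0,0,-1],[-0.296,0.114,0.043,0,0,0,-1],[-0.296,0.114,0.043,0,0,0,-1],[-0.296,0.114,0.043,0,0,0,-1],[-0.296,0.114,0.043,0,0,0,-1],[-0.296,0.114,0.043,0,0,0,-1],[-0.296,0.114,0.043,0,0,0,-1],[-0.296,0.114,0.043,0,0,0,-1],[-0.296,0.114,0.043,0,0,0,-1],[-0.296,0.114,0.043,0,0,0,-1]]'
python3 -m pendant '[[-0.296,0.114,0.043,0,0,0,-1],[-0.296,0.114,0.043,0,0,0,-1],[-0.296,0.114,0.043,0,0,0,-1],[-0.296,0.114,0.043,0,0,0,-1],[-0.296,0.114,0.043,0,0,0,-1],[-0.296,0.114,0.043,0,0,0,-1],[-0.296,0.114,0.043,0,0,0,-1],[-0.296,0.114,0.043,0,0,0,-1],[-0.296,0.114,0.043,0,0,0,-0.5],[-0.296,0.114,0.043,0,0,0,0]]'
python3 -c "
from h import *
go(.526,-.126,.2,1.736)"
```

```text
time_s: 2.12
ee_pos: [0.3346, 0.2021, 0.2511]
eef_rot: [3.141, -0.0, 1.736]
force: [0.7, 0.9, -0.2]
grip_width: 0.094
time_s: 2.95
ee_pos: [0.5282, -0.126, 0.1992]
eef_rot: [3.141, 0.0, 1.736]
force: [0.2, -0.1, 0.7]
grip_width: 0.0839
t 2.95 pos [ 0.5282 -0.126   0.1992] yaw 1.736 w 0.0839 F [ 0.2 -0.1  0.7]
turn total [ 0.  0. -0.] rows>= 0.001376980471303886
shift (tool now) [ 0.003 -0.018 -0.007]  (tool after turn) [ 0.003 -0.018 -0.007] rows>= 0.055579558039506295
```

```bash
python3 -c "
from h import *
c=cam('wrist'); show(c,'w1')"
```

```text
(no output)
```

View pics/w1.png

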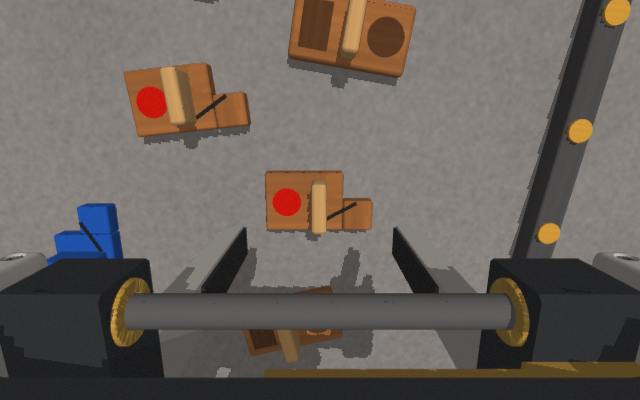

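The wrist view shows the split board's bar at (318,207), centred between the jaws and square to them. I'm going down and gripping.

```bash
python3 -m pendant '[[0,0,0.2,0,0,0,0],[0,0,0.2,0,0,0,0],[0,0,0.2,0,0,0,0],[0,0,0.11,0,0,0,0],[0,0,0,0,0,0,1],[0,0,0,0,0,0,1],[0,0,0,0,0,0,1],[0,0,0,0,0,0,1],[0,0,0,0,0,0,1],[0,0,0,0,0,0,1]]' 30
python3 -m pendant '[[0,0,0,0,0,0,1],[0,0,0,0,0,0,1],[0,0,-0.2,0,0,0,1],[0,0,-0.3,0,0,0,1],[0,0,-0.3,0,0,0,1],[0,0,-0.1,0,0,0,1]]'
python3 -c "
from h import *
go(.540,-.388,.22,1.606)"
```

```text
time_s: 3.83
ee_pos: [0.5276, -0.124, 0.1145]
eef_rot: [3.141, 0.0, 1.736]
force: [-0.6, 0.1, -1.0]
grip_width: 0.0133
time_s: 4.33
ee_pos: [0.5285, -0.1243, 0.2272]
eef_rot: [3.136, 0.003, 1.736]
force: [0.5, -1.0, -0.8]
grip_width: 0.0119
t 4.33 pos [ 0.5285 -0.1243  0.2272] yaw 1.736 w 0.0119 F [ 0.5 -1.  -0.8]
turn total [0.01  0.004 0.249] rows>= 1.04124479496778
shift (tool now) [-2.183 -0.267  0.064]  (tool after turn) [-2.2    0.019  0.06 ] rows>= 6.33226807946099
```

```bash
python3 -m pendant '[[0,0,0,0,0,0.125,1],[0,0,0,0,0,0.125,1],[-0.275,0.002,0.006,0,0,0,1],[-0.275,0.002,0.006,0,0,0,1],[-0.275,0.002,0.006,0,0,0,1],[-0.275,0.002,0.006,0,0,0,1],[-0.275,0.002,0.006,0,0,0,1],[-0.275,0.002,0.006,0,0,0,1],[-0.275,0.002,0.006,0,0,0,1],[-0.275,0.002,0.006,0,0,0,1]]'
python3 -c "
from h import *
go(.540,-.388,.12,1.606); show(cam('top'),'t2',(400,125,490,220),6)"
```

```text
time_s: 5.17
ee_pos: [0.5382, -0.3894, 0.2163]
eef_rot: [-3.141, -0.0, 1.605]
force: [0.5, 0.8, -0.7]
grip_width: 0.0119
t 5.17 pos [ 0.5382 -0.3894  0.2163] yaw 1.605 w 0.0119 F [ 0.5  0.8 -0.7]
turn total [-0.    -0.    -0.002] rows>= 0.007458351568688739
shift (tool now) [0.011 0.015 0.802]  (tool after turn) [0.011 0.015 0.802] rows>= 2.3096347803684427
```

View pics/t2.png

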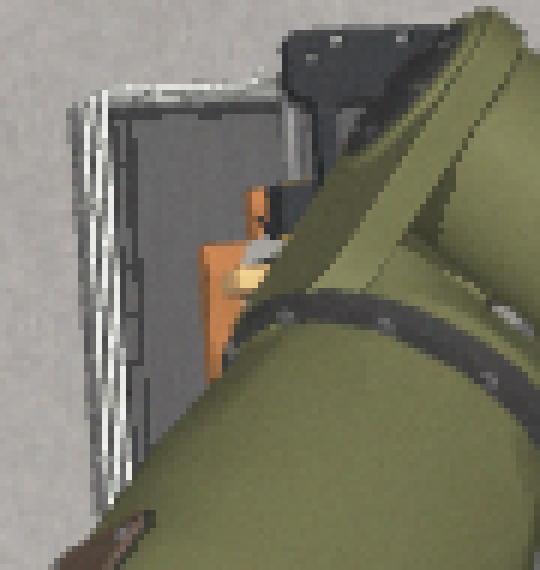

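The split board is held square above the basket; the height shifts it in this view. I'm lowering it and releasing.

```bash
python3 -m pendant '[[0.01,0.01,0.25,0,0,0,1],[0,0,0.25,0,0,0,1],[0,0,0.2,0,0,0,1],[0,0,0.1,0,0,0,1],[0,0,0,0,0,0,1],[0,0,0,0,0,0,0.4],[0,0,0,0,0,0,0.4],[0,0,0,0,0,0,0.4]]'
python3 -m pendant '[[0,0,-0.1,0,0,0,0.4],[0,0,-0.3,0,0,0,0.4],[0,0,-0.3,0,0,0,0.4],[0,0,-0.2,0,0,0,0.2]]'
python3 -c "
from h import *
go(.412,-.061,.22,1.571+.265)"
```

```text
time_s: 5.88
ee_pos: [0.54, -0.3867, 0.1214]
eef_rot: [3.141, 0.001, 1.605]
force: [-0.1, 0.1, 0.3]
grip_width: 0.0267
time_s: 6.22
ee_pos: [0.54, -0.3867, 0.2335]
eef_rot: [3.138, 0.003, 1.605]
force: [-0.1, 0.2, 1.1]
grip_width: 0.032
t 6.22 pos [ 0.54   -0.3867  0.2335] yaw 1.605 w 0.032 F [-0.1  0.2  1.1]
turn total [ 0.005  0.006 -0.441] rows>= 1.8457347537694186
shift (tool now) [ 2.75  -0.973  0.102]  (tool after turn) [ 2.899 -0.318  0.112] rows>= 8.39893250851706
```

```bash
python3 -m pendant '[[0,0,0,0,0,-0.22,0],[0,0,0,0,0,-0.22,0]]'
python3 -m pendant '[[0.29,-0.032,0.011,0,0,0,0],[0.29,-0.032,0.011,0,0,0,0],[0.29,-0.032,0.011,0,0,0,0],[0.29,-0.032,0.011,0,0,0,0],[0.29,-0.032,0.011,0,0,0,0],[0.29,-0.032,0.011,0,0,0,0],[0.29,-0.032,0.011,0,0,0,0],[0.29,-0.032,0.011,0,0,0,0],[0.29,-0.032,0.011,0,0,0,0],[0.29,-0.032,0.011,0,0,0,0]]'
python3 -c "
from h import *
go(.412,-.061,.114,1.571+.265);show(cam('wrist'),'w2')"
```

```text
time_s: 6.38
ee_pos: [0.5401, -0.3867, 0.2322]
eef_rot: [3.139, 0.004, 1.841]
force: [0.1, 0.5, -0.7]
grip_width: 0.0448
time_s: 7.22
ee_pos: [0.4108, -0.0594, 0.2164]
eef_rot: [3.14, 0.001, 1.835]
force: [0.9, 0.4, 0.9]
grip_width: 0.0473
t 7.22 pos [ 0.4108 -0.0594  0.2164] yaw 1.835 w 0.0473 F [0.9 0.4 0.9]
turn total [ 0.003  0.002 -0.001] rows>= 0.013760265306643994
shift (tool now) [-0.015  0.005  0.854]  (tool after turn) [-0.015  0.007  0.854] rows>= 2.457007460095289
```

View pics/w2.png

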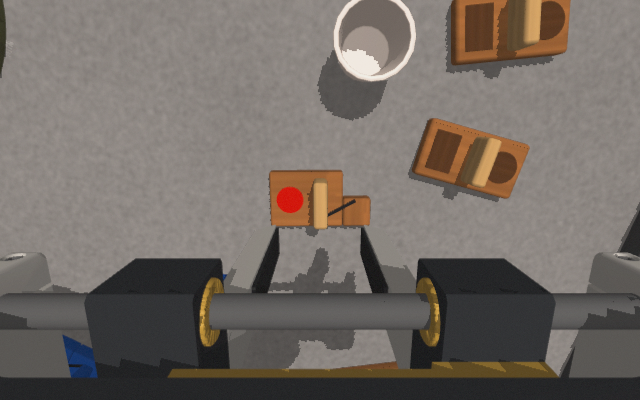

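Bar at (320,203), centred and aligned. Gripping the second split board.

```bash
python3 -m pendant '[[-0.015,0.005,0.25,0,0,0,0],[0,0,0.25,0,0,0,0],[0,0,0.25,0,0,0,0],[0,0,0.1,0,0,0,0],[0,0,0,0,0,0,1],[0,0,0,0,0,0,1],[0,0,0,0,0,0,1],[0,0,0,0,0,0,1],[0,0,0,0,0,0,1],[0,0,0,0,0,0,1]]' 30
python3 -m pendant '[[0,0,-0.1,0,0,0,1],[0,0,-0.3,0,0,0,1],[0,0,-0.3,0,0,0,1],[0,0,-0.2,0,0,0,1],[0,0,0,0,0,0.22,1],[0,0,0,0,0,0.22,1]]'
python3 -c "
from h import *
go(.540,-.457,.22,1.606)"
```

```text
time_s: 8.1
ee_pos: [0.4128, -0.0623, 0.1138]
eef_rot: [3.141, 0.0, 1.836]
force: [-0.5, 0.4, 6.0]
grip_width: 0.012
time_s: 8.6
ee_pos: [0.413, -0.0624, 0.223]
eef_rot: [3.138, 0.001, 1.6]
force: [-1.0, -0.1, -0.6]
grip_width: 0.0119
t 8.6 pos [ 0.413  -0.0624  0.223 ] yaw 1.6 w 0.0119 F [-1.  -0.1 -0.6]
turn total [ 0.006  0.002 -0.011] rows>= 0.04513214001370718
shift (tool now) [-3.318  0.961  0.031]  (tool after turn) [-3.324  0.942  0.025] rows>= 9.941559572381076
```

```bash
python3 -m pendant '[[-0.277,0.079,0,0,0,0,1],[-0.277,0.079,0,0,0,0,1],[-0.277,0.079,0,0,0,0,1],[-0.277,0.079,0,0,0,0,1],[-0.277,0.079,0,0,0,0,1],[-0.277,0.079,0,0,0,0,1],[-0.277,0.079,0,0,0,0,1],[-0.277,0.079,0,0,0,0,1],[-0.277,0.079,0,0,0,0,1],[-0.277,0.079,0,0,0,0,1]]'
python3 -m pendant '[[-0.277,0.079,0,0,0,0,1],[-0.277,0.079,0,0,0,0,1],[0,0,0,0,0,0,1]]'
python3 -c "
from h import *
go(.540,-.457,.12,1.606)"
```

```text
time_s: 9.43
ee_pos: [0.5189, -0.3929, 0.2213]
eef_rot: [-3.141, -0.0, 1.605]
force: [0.1, -0.2, -0.1]
grip_width: 0.0115
time_s: 9.68
ee_pos: [0.5398, -0.4616, 0.2196]
eef_rot: [-3.141, 0.0, 1.602]
force: [0.1, -0.7, -0.3]
grip_width: 0.0116
t 9.68 pos [ 0.5398 -0.4616  0.2196] yaw 1.602 w 0.0116 F [ 0.1 -0.7 -0.3]
turn total [-0.001  0.    -0.007] rows>= 0.030490635683311035
shift (tool now) [0.038 0.003 0.83 ]  (tool after turn) [0.038 0.003 0.83 ] rows>= 2.390983037683889
```

```bash
python3 -m pendant '[[0.038,0,0.25,0,0,0,1],[0,0,0.25,0,0,0,1],[0,0,0.2,0,0,0,1],[0,0,0.13,0,0,0,1],[0,0,0,0,0,0,1],[0,0,0,0,0,0,0.4],[0,0,0,0,0,0,0.4],[0,0,0,0,0,0,0.4]]'
python3 -m pendant '[[0,0,-0.1,0,0,0,0.4],[0,0,-0.3,0,0,0,0.4],[0,0,-0.3,0,0,0,0.4],[0,0,-0.2,0,0,0,0.2]]'
python3 -c "
from h import *
go(.52,-.245,.22,1.571+.39)"
```

```text
time_s: 10.35
ee_pos: [0.5401, -0.4526, 0.1228]
eef_rot: [3.141, 0.001, 1.605]
force: [-0.2, -0.6, -0.8]
grip_width: 0.0272
time_s: 10.68
ee_pos: [0.5401, -0.4527, 0.235]
eef_rot: [3.138, 0.003, 1.605]
force: [-0.2, -0.8, 0.7]
grip_width: 0.0319
t 10.68 pos [ 0.5401 -0.4527  0.235 ] yaw 1.605 w 0.0319 F [-0.2 -0.8  0.7]
turn total [ 0.005  0.007 -0.679] rows>= 2.8464159122695705
shift (tool now) [ 1.736 -0.108  0.119]  (tool after turn) [1.665 0.503 0.125] rows>= 5.017258188158249
```

```bash
python3 -m pendant '[[0,0,0,0,0,-0.227,0],[0,0,0,0,0,-0.227,0],[0,0,0,0,0,-0.226,0],[0.278,0.084,0.02,0,0,0,0],[0.278,0.084,0.02,0,0,0,0],[0.278,0.084,0.02,0,0,0,0],[0.278,0.084,0.02,0,0,0,0],[0.278,0.084,0.02,0,0,0,0],[0.278,0.084,0.02,0,0,0,0],[0,0,0,0,0,0,0]]'
python3 -c "
from h import *
go(.52,-.245,.114,1.571+.39);show(cam('wrist'),'w3')
c=cam('top');show(c,'t3',(150,100,490,300),2.3);boards(c)"
```

```text
time_s: 11.52
ee_pos: [0.5193, -0.2397, 0.2166]
eef_rot: [3.141, -0.0, 1.965]
force: [0.5, -0.5, 0.5]
grip_width: 0.0471
t 11.52 pos [ 0.5193 -0.2397  0.2166] yaw 1.965 w 0.0471 F [ 0.5 -0.5  0.5]
turn total [ 0.001 -0.001  0.007] rows>= 0.029048837456777676
shift (tool now) [-0.043 -0.012  0.855]  (tool after turn) [-0.043 -0.012  0.855] rows>= 2.463049341582068
px [454. 178.] slab [ 0.536 -0.466 98.906 40.979 -0.271] red 27 bar [ 0.541 -0.458 24.299  9.013  1.558] [ 0.54  -0.459]
px [300. 180.] slab [ 5.2900e-01  7.0000e-03  8.7957e+01  4.5377e+01 -1.4000e-02] red 0 bar [5.2900e-01 9.0000e-03 3.5473e+01 8.9050e+00 1.5580e+00] [0.534 0.009]
px [265. 184.] slab [ 0.52   0.115 90.055 49.435  0.358] red 0 bar [ 0.522  0.116 38.192 10.441 -1.201] [0.524 0.117]
px [245. 216.] slab [ 0.426  0.176 89.035 50.051  0.248] red 0 bar [ 0.426  0.177 37.423 10.67  -1.34 ] [0.424 0.179]
```

View pics/w3.png

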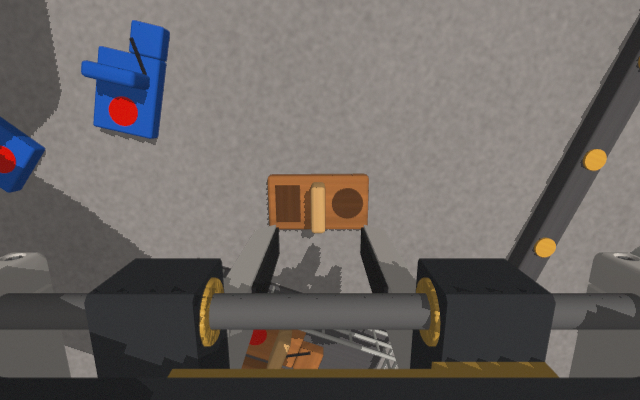

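View pics/t3.png

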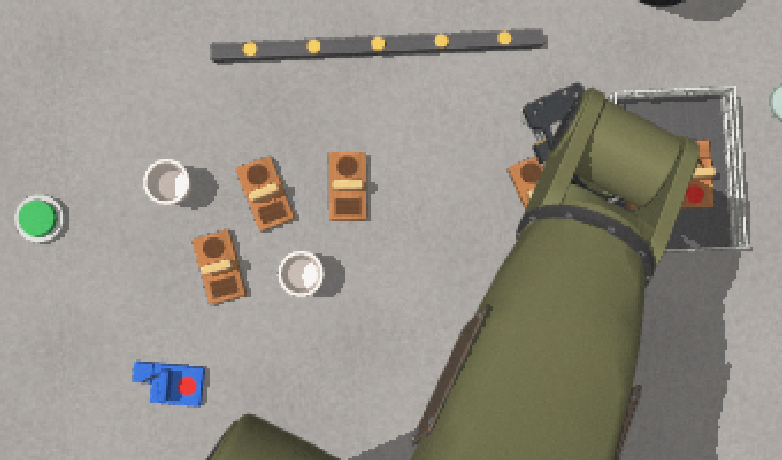

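```bash
python3 -c "
from h import *
go(.52,-.245,.114,1.571+.39)"
```

```text
t 11.62 pos [ 0.5199 -0.2437  0.217 ] yaw 1.963 w 0.0473 F [-0.1 -0.8  0.6]
turn total [0.002 0.003 0.004] rows>= 0.015864234309643465
shift (tool now) [-0.009 -0.005  0.858]  (tool after turn) [-0.01  -0.003  0.858] rows>= 2.4696365913881673
```

```bash
python3 -m pendant '[[-0.01,-0.005,0.25,0,0,0,0],[0,0,0.25,0,0,0,0],[0,0,0.25,0,0,0,0],[0,0,0.105,0,0,0,0],[0,0,0,0,0,0,1],[0,0,0,0,0,0,1],[0,0,0,0,0,0,1],[0,0,0,0,0,0,1],[0,0,0,0,0,0,1],[0,0,0,0,0,0,1]]' 30
python3 -m pendant '[[0,0,-0.1,0,0,0,1],[0,0,-0.25,0,0,0,1],[0,0,-0.15,0,0,0,1],[0,0,0,0,0,0.226,1],[0,0,0,0,0,0.226,1],[0,0,0,0,0,0.226,1],[0,0,0,0,0,0,1]]'
python3 -c "
from h import *
go(.6612,-.1214,.17,1.606)"
```

```text
time_s: 12.45
ee_pos: [0.5196, -0.2459, 0.113]
eef_rot: [3.141, 0.0, 1.961]
force: [-0.5, -1.9, 2.2]
grip_width: 0.0117
time_s: 13.03
ee_pos: [0.5196, -0.2457, 0.1737]
eef_rot: [3.141, 0.0, 1.601]
force: [-0.7, 0.4, 1.0]
grip_width: 0.0118
t 13.03 pos [ 0.5196 -0.2457  0.1737] yaw 1.601 w 0.0118 F [-0.7  0.4  1. ]
turn total [ 0.001  0.001 -0.01 ] rows>= 0.04300764071349629
shift (tool now) [1.    1.21  0.031]  (tool after turn) [0.994 1.216 0.031] rows>= 4.519604073659372
```

```bash
python3 -m pendant '[[0.166,0.202,0,0,0,0,1],[0.166,0.202,0,0,0,0,1],[0.166,0.202,0,0,0,0,1],[0.166,0.202,0,0,0,0,1],[0.166,0.202,0,0,0,0,1],[0.166,0.202,0,0,0,0,1],[0,0,0,0,0,0,1],[0,0,0,0,0,0,1],[0,0,0,0,0,0,1]]'
python3 -c "
from h import *
go(.6612,-.1214,.1135,1.606)"
```

```text
time_s: 13.78
ee_pos: [0.6602, -0.1214, 0.1728]
eef_rot: [-3.141, 0.0, 1.609]
force: [-0.6, 0.6, -0.7]
grip_width: 0.0116
t 13.78 pos [ 0.6602 -0.1214  0.1728] yaw 1.609 w 0.0116 F [-0.6  0.6 -0.7]
turn total [-0.001  0.     0.005] rows>= 0.021922958486711375
shift (tool now) [-0.     0.008  0.494]  (tool after turn) [-0.     0.008  0.494] rows>= 1.4215807322617644
```

```bash
python3 -m pendant '[[0,0.008,0.2,0,0,0,1],[0,0,0.15,0,0,0,1],[0,0,0.1,0,0,0,1],[0,0,0.044,0,0,0,1],[0,0,0,0,0,0,1],[0,0,0,0,0,0,1]]'
python3 -c "
from h import *
go(.6612,-.1214,.1135,1.606); show(cam('side'),'s4',(260,150,480,300),3.5)"
```

```text
time_s: 14.28
ee_pos: [0.6615, -0.1218, 0.1141]
eef_rot: [3.141, 0.0, 1.606]
force: [-0.7, 0.0, 0.1]
grip_width: 0.0114
t 14.28 pos [ 0.6615 -0.1218  0.1141] yaw 1.606 w 0.0114 F [-0.7  0.   0.1]
turn total [0.001 0.    0.   ] rows>= 0.0043690927253405756
shift (tool now) [ 0.003 -0.002  0.005]  (tool after turn) [ 0.003 -0.002  0.005] rows>= 0.017897200453088877
```

View pics/s4.png

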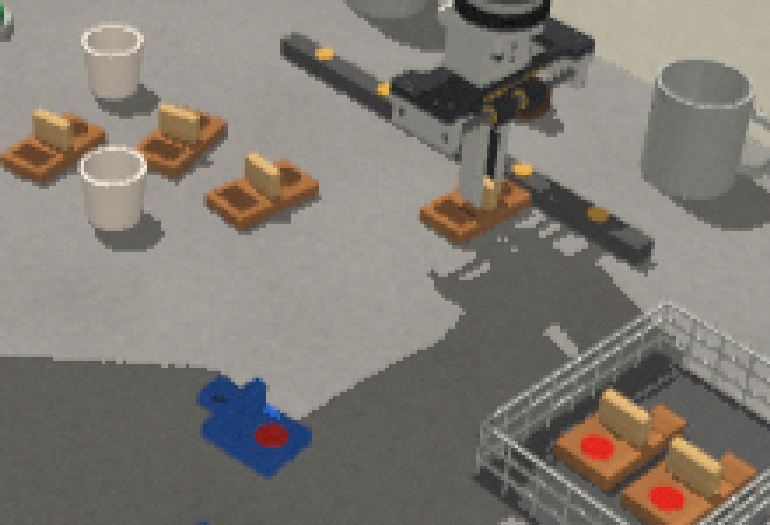

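Both split boards lie flat in the basket and the first sound board is at the rail at stud 2. I'm releasing it and going to the board at (0.529, 0.008).

```bash
python3 -m pendant '[[0,0,0,0,0,0,0.4],[0,0,0,0,0,0,0.4],[0,0,0,0,0,0,0.4],[0,0,-0.1,0,0,0,0.4],[0,0,-0.25,0,0,0,0.4],[0,0,-0.3,0,0,0,0.2],[0,0,-0.15,0,0,0,0],[0,0,0,0,0,0,0]]'
python3 -c "
from h import *
go(.529,.008,.2,1.558)"
```

```text
time_s: 15.0
ee_pos: [0.6628, -0.1213, 0.2158]
eef_rot: [3.134, 0.002, 1.606]
force: [-0.6, 1.5, 0.2]
grip_width: 0.0445
t 15.0 pos [ 0.6628 -0.1213  0.2158] yaw 1.606 w 0.0445 F [-0.6  1.5  0.2]
turn total [0.015 0.004 0.092] rows>= 0.387136823056691
shift (tool now) [ 1.117 -1.077  0.12 ]  (tool after turn) [ 1.063 -1.129  0.131] rows>= 4.4778548477554825
```

```bash
python3 -m pendant '[[0,0,0,0,0,0.092,0],[0.177,-0.187,0.018,0,0,0,0],[0.177,-0.187,0.018,0,0,0,0],[0.177,-0.187,0.018,0,0,0,0],[0.177,-0.187,0.018,0,0,0,0],[0.177,-0.187,0.018,0,0,0,0],[0.177,-0.187,0.018,0,0,0,0],[0,0,0,0,0,0,0],[0,0,0,0,0,0,0],[0,0,0,0,0,0,0]]'
python3 -c "
from h import *
go(.529,.008,.114,1.558);show(cam('wrist'),'w5')"
```

```text
time_s: 15.83
ee_pos: [0.529, 0.0078, 0.1967]
eef_rot: [3.141, 0.0, 1.558]
force: [0.3, -0.8, 0.2]
grip_width: 0.0472
t 15.83 pos [0.529  0.0078 0.1967] yaw 1.558 w 0.0472 F [ 0.3 -0.8  0.2]
turn total [0.001 0.    0.001] rows>= 0.0051624615932739926
shift (tool now) [ 0.001 -0.     0.69 ]  (tool after turn) [0.001 0.    0.69 ] rows>= 1.984177382106072
```

View pics/w5.png

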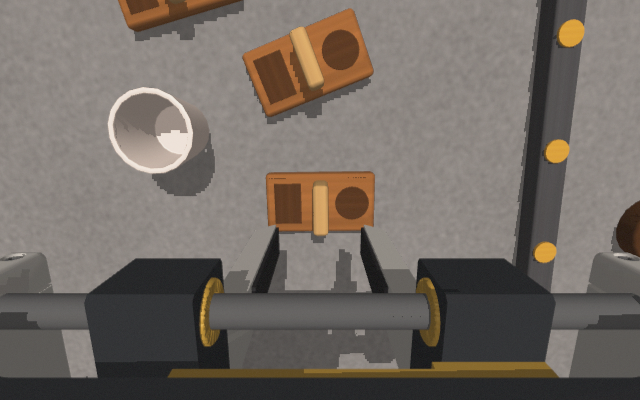

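Bar at (320,208), aligned; the cup at (150,130) is well clear.

```bash
python3 -m pendant '[[0,0,0.25,0,0,0,0],[0,0,0.2,0,0,0,0],[0,0,0.14,0,0,0,0],[0,0,0.1,0,0,0,0],[0,0,0,0,0,0,1],[0,0,0,0,0,0,1],[0,0,0,0,0,0,1],[0,0,0,0,0,0,1],[0,0,0,0,0,0,1],[0,0,0,0,0,0,1]]' 30
python3 -m pendant '[[0,0,-0.1,0,0,0,1],[0,0,-0.25,0,0,0,1],[0,0,-0.15,0,0,0,1],[0,0,0,0,0,-0.092,1],[0,0,0,0,0,0,1],[0,0,0,0,0,0,1]]'
python3 -c "
from h import *
go(.6587,-.0375,.17,1.606)"
```

```text
time_s: 16.72
ee_pos: [0.5287, 0.008, 0.1139]
eef_rot: [3.141, 0.0, 1.558]
force: [0.2, -0.6, 1.1]
grip_width: 0.0121
time_s: 17.22
ee_pos: [0.5285, 0.0081, 0.1741]
eef_rot: [3.141, 0.0, 1.605]
force: [1.7, -0.6, -1.1]
grip_width: 0.0115
t 17.22 pos [0.5285 0.0081 0.1741] yaw 1.605 w 0.0115 F [ 1.7 -0.6 -1.1]
turn total [ 0.     0.    -0.002] rows>= 0.00643310950867552
shift (tool now) [-0.417  1.072  0.034]  (tool after turn) [-0.418  1.071  0.034] rows>= 3.3106286115808423
```

```bash
python3 -m pendant '[[-0.084,0.214,0,0,0,0,1],[-0.084,0.214,0,0,0,0,1],[-0.084,0.214,0,0,0,0,1],[-0.084,0.214,0,0,0,0,1],[-0.083,0.214,0,0,0,0,1],[0,0,0,0,0,0,1],[0,0,0,0,0,0,1],[0,0,0,0,0,0,1]]'
python3 -c "
from h import *
go(.6587,-.0375,.114,1.606)"
```

```text
time_s: 17.88
ee_pos: [0.6579, -0.0374, 0.1728]
eef_rot: [-3.14, -0.0, 1.606]
force: [-0.2, 0.7, -0.3]
grip_width: 0.0119
t 17.88 pos [ 0.6579 -0.0374  0.1728] yaw 1.606 w 0.0119 F [-0.2  0.7 -0.3]
turn total [-0.004 -0.001 -0.001] rows>= 0.015114362854678792
shift (tool now) [-0.001  0.007  0.49 ]  (tool after turn) [-0.001  0.006  0.49 ] rows>= 1.4107221406211807
```

```bash
python3 -m pendant '[[0,0.006,0.2,0,0,0,1],[0,0,0.15,0,0,0,1],[0,0,0.1,0,0,0,1],[0,0,0.04,0,0,0,1],[0,0,0,0,0,0,1],[0,0,0,0,0,0,1],[0,0,0,0,0,0,0.4],[0,0,0,0,0,0,0.4],[0,0,0,0,0,0,0.4]]'
python3 -m pendant '[[0,0,-0.1,0,0,0,0.4],[0,0,-0.25,0,0,0,0.4],[0,0,-0.3,0,0,0,0.2],[0,0,-0.15,0,0,0,0],[0,0,0,0,0,0,0]]'
python3 -c "
from h import *
c=cam('top');show(c,'t6',(150,100,490,300),2.3);boards(c)
go(.522,.1165,.2,1.571+.362)"
```

```text
time_s: 18.63
ee_pos: [0.6595, -0.0376, 0.1153]
eef_rot: [3.141, 0.0, 1.606]
force: [0.0, -0.9, 0.1]
grip_width: 0.0267
time_s: 19.05
ee_pos: [0.6606, -0.0377, 0.2172]
eef_rot: [3.133, 0.001, 1.606]
force: [0.4, -0.6, 0.1]
grip_width: 0.0444
px [431. 177.] slab [ 5.3900e-01 -3.8800e-01  8.8852e+01  5.5426e+01 -1.4000e-02] red 52 bar [ 0.539 -0.389 36.306  8.995  1.558] [ 0.539 -0.388]
px [451. 177.] slab [ 5.3900e-01 -4.5200e-01  9.0888e+01  5.7812e+01  4.4000e-02] red 52 bar [ 0.54  -0.452 37.096  9.772 -1.494] [ 0.539 -0.453]
px [264. 184.] slab [ 0.52   0.115 90.055 49.279  0.358] red 0 bar [ 0.522  0.116 38.192 10.441 -1.201] [0.522 0.118]
px [245. 216.] slab [ 0.425  0.176 89.395 50.051  0.248] red 0 bar [ 0.426  0.178 38.466 11.238 -1.294] [0.427 0.18 ]
t 19.1 pos [ 0.66   -0.0377  0.2141] yaw 1.606 w 0.0463 F [-0.2 -0.6 -0.6]
turn total [ 0.009  0.003 -0.624] rows>= 2.614633678401403
shift (tool now) [ 1.325 -1.104  0.111]  (tool after turn) [ 1.609 -0.62   0.117] rows>= 4.972568828846481
```

View pics/t6.png

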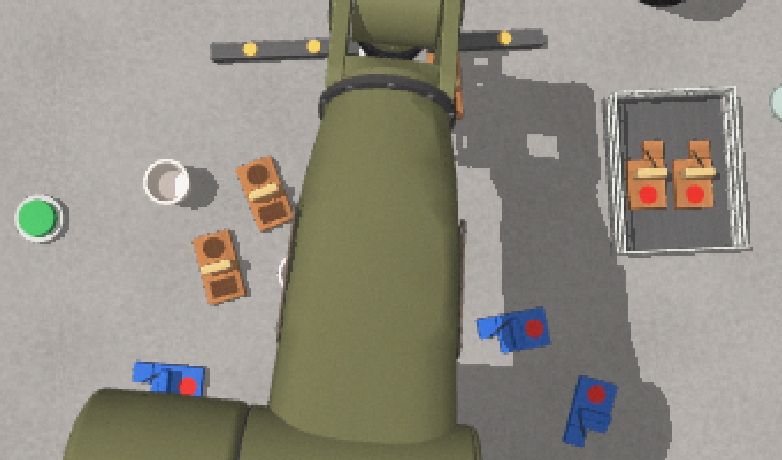

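Both split boards are inside the basket; the remaining two boards haven't moved. Going to (0.522, 0.1165).

```bash
python3 -m pendant '[[0,0,0,0,0,-0.208,0],[0,0,0,0,0,-0.208,0],[0,0,0,0,0,-0.208,0],[0.268,-0.103,0.019,0,0,0,0],[0.268,-0.103,0.019,0,0,0,0],[0.268,-0.103,0.019,0,0,0,0],[0.268,-0.103,0.019,0,0,0,0],[0.268,-0.103,0.019,0,0,0,0],[0.268,-0.103,0.019,0,0,0,0],[0,0,0,0,0,0,0]]'
python3 -m pendant '[[0,0,0,0,0,0,0],[0,0,0,0,0,0,0]]'
python3 -c "
from h import *
go(.522,.1165,.114,1.933);show(cam('wrist'),'w7')"
```

```text
time_s: 19.93
ee_pos: [0.5181, 0.1197, 0.1959]
eef_rot: [-3.138, -0.001, 1.936]
force: [0.5, -0.3, 0.3]
grip_width: 0.047
time_s: 20.1
ee_pos: [0.5219, 0.1163, 0.1969]
eef_rot: [-3.141, 0.0, 1.933]
force: [-0.1, -0.2, -0.3]
grip_width: 0.0466
t 20.1 pos [0.5219 0.1163 0.1969] yaw 1.933 w 0.0466 F [-0.1 -0.2 -0.3]
turn total [-0.001  0.     0.001] rows>= 0.00341577636959466
shift (tool now) [0.001 0.002 0.691]  (tool after turn) [0.001 0.001 0.691] rows>= 1.987856638569035
```

View pics/w7.png

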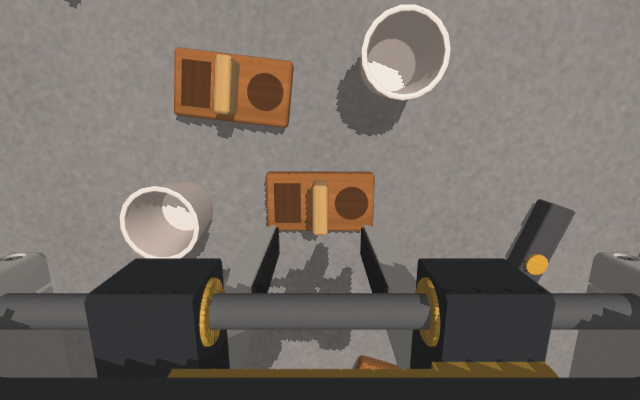

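Bar at (320,208), aligned; both cups are clear of the fingers.

```bash
python3 -m pendant '[[0,0,0.25,0,0,0,0],[0,0,0.2,0,0,0,0],[0,0,0.14,0,0,0,0],[0,0,0.1,0,0,0,0],[0,0,0,0,0,0,1],[0,0,0,0,0,0,1],[0,0,0,0,0,0,1],[0,0,0,0,0,0,1],[0,0,0,0,0,0,1],[0,0,0,0,0,0,1]]' 30
python3 -m pendant '[[0,0,-0.1,0,0,0,1],[0,0,-0.3,0,0,0,1],[0,0,-0.2,0,0,0,1],[0,0,-0.2,0,0,0,1],[0,0,0,0,0,0.208,1],[0,0,0,0,0,0.208,1],[0,0,0,0,0,0.208,1],[0,0,0,0,0,0,1],[0,0,0,0,0,0,1]]'
python3 -c "
from h import *
go(.6556,.0462,.17,1.606)"
```

```text
time_s: 20.98
ee_pos: [0.5218, 0.1165, 0.1148]
eef_rot: [3.141, 0.0, 1.933]
force: [-0.2, -1.2, 2.2]
grip_width: 0.0118
time_s: 21.73
ee_pos: [0.5216, 0.1166, 0.2111]
eef_rot: [3.141, -0.0, 1.61]
force: [1.0, -0.3, -0.9]
grip_width: 0.0119
t 21.73 pos [0.5216 0.1166 0.2111] yaw 1.61 w 0.0119 F [ 1.  -0.3 -0.9]
turn total [ 0.001 -0.     0.007] rows>= 0.029633361356279656
shift (tool now) [-0.63   1.092  0.343]  (tool after turn) [-0.625  1.095  0.342] rows>= 3.759928432223594
```

```bash
python3 -m pendant '[[-0.125,0.219,0.07,0,0,0.007,1],[-0.125,0.219,0.07,0,0,0,1],[-0.125,0.219,0.07,0,0,0,1],[-0.125,0.219,0.07,0,0,0,1],[-0.125,0.219,0.07,0,0,0,1],[0,0,0,0,0,0,1],[0,0,0,0,0,0,1],[0,0,0,0,0,0,1]]'
python3 -c "
from h import *
go(.6556,.0462,.115,1.606)"
```

```text
time_s: 22.4
ee_pos: [0.655, 0.0461, 0.1684]
eef_rot: [-3.141, -0.0, 1.605]
force: [0.1, 0.5, -0.7]
grip_width: 0.0118
t 22.4 pos [0.655  0.0461 0.1684] yaw 1.605 w 0.0118 F [ 0.1  0.5 -0.7]
turn total [-0.001 -0.    -0.002] rows>= 0.00912241604762763
shift (tool now) [0.    0.005 0.445]  (tool after turn) [0.    0.005 0.445] rows>= 1.2818269211626145
```

```bash
python3 -m pendant '[[0,0.004,0.15,0,0,0,1],[0,0,0.15,0,0,0,1],[0,0,0.1,0,0,0,1],[0,0,0.045,0,0,0,1],[0,0,0,0,0,0,1],[0,0,0,0,0,0,1],[0,0,0,0,0,0,0.4],[0,0,0,0,0,0,0.4],[0,0,0,0,0,0,0.4]]'
python3 -m pendant '[[0,0,-0.1,0,0,0,0.4],[0,0,-0.25,0,0,0,0.4],[0,0,-0.3,0,0,0,0.2],[0,0,-0.15,0,0,0,0],[0,0,0,0,0,0,0]]'
python3 -c "
from h import *
go(.426,.1775,.2,1.571+.255)"
```

```text
time_s: 23.15
ee_pos: [0.656, 0.046, 0.1154]
eef_rot: [3.141, 0.0, 1.603]
force: [-0.1, -0.6, 1.0]
grip_width: 0.0272
time_s: 23.57
ee_pos: [0.6572, 0.046, 0.2173]
eef_rot: [3.133, 0.0, 1.603]
force: [-0.6, -0.0, 0.1]
grip_width: 0.0447
t 23.57 pos [0.6572 0.046  0.2173] yaw 1.603 w 0.0447 F [-0.6 -0.   0.1]
turn total [ 0.016  0.002 -0.427] rows>= 1.786891759393217
shift (tool now) [ 1.157 -1.892  0.128]  (tool after turn) [ 1.547 -1.587  0.144] rows>= 6.3914702471125135
```

```bash
python3 -m pendant '[[0,0,0,0,0,-0.213,0],[0,0,0,0,0,-0.213,0],[0.193,-0.198,0.018,0,0,0,0],[0.193,-0.198,0.018,0,0,0,0],[0.193,-0.198,0.018,0,0,0,0],[0.193,-0.198,0.018,0,0,0,0],[0.193,-0.198,0.018,0,0,0,0],[0.193,-0.198,0.018,0,0,0,0],[0.193,-0.198,0.018,0,0,0,0],[0.193,-0.198,0.018,0,0,0,0]]'
python3 -m pendant '[[0,0,0,0,0,0,0],[0,0,0,0,0,0,0],[0,0,0,0,0,0,0]]'
python3 -c "
from h import *
go(.426,.1775,.114,1.826);show(cam('wrist'),'w8')
c=cam('top');boards(c);show(c,'t8',(150,100,490,300),2.3)"
```

```text
time_s: 24.4
ee_pos: [0.4236, 0.1777, 0.1935]
eef_rot: [-3.141, 0.0, 1.825]
force: [-0.5, 0.1, -0.2]
grip_width: 0.0474
time_s: 24.65
ee_pos: [0.4257, 0.1772, 0.194]
eef_rot: [3.141, 0.0, 1.826]
force: [-0.9, -1.2, 0.0]
grip_width: 0.047
t 24.65 pos [0.4257 0.1772 0.194 ] yaw 1.826 w 0.047 F [-0.9 -1.2  0. ]
turn total [ 0.001  0.    -0.   ] rows>= 0.005495861595745441
shift (tool now) [0.002 0.002 0.666]  (tool after turn) [0.002 0.003 0.666] rows>= 1.9179443040549218
px [315. 138.] slab [ 6.5800e-01 -3.8000e-02  9.1779e+01  4.9358e+01  3.4000e-02] red 0 bar [ 0.66  -0.038 35.792  9.016  1.561] [ 0.66  -0.039]
px [342. 137.] slab [ 6.6000e-01 -1.2100e-01  9.1362e+01  4.9647e+01  3.6000e-02] red 0 bar [ 0.662 -0.122 35.935  9.035  1.561] [ 0.662 -0.122]
px [287. 139.] slab [ 6.5400e-01  4.6000e-02  8.8821e+01  4.8525e+01 -1.2000e-02] red 0 bar [ 0.655  0.045 35.615  8.99   1.561] [0.656 0.047]
px [431. 177.] slab [ 5.3900e-01 -3.8800e-01  8.8852e+01  5.5426e+01 -1.4000e-02] red 52 bar [ 0.539 -0.389 36.306  8.994  1.558] [ 0.54  -0.388]
px [451. 177.] slab [ 5.3900e-01 -4.5200e-01  9.1011e+01  5.8100e+01  3.9000e-02] red 52 bar [ 0.54  -0.452 37.096  9.5   -1.494] [ 0.54  -0.452]
```

View pics/w8.png

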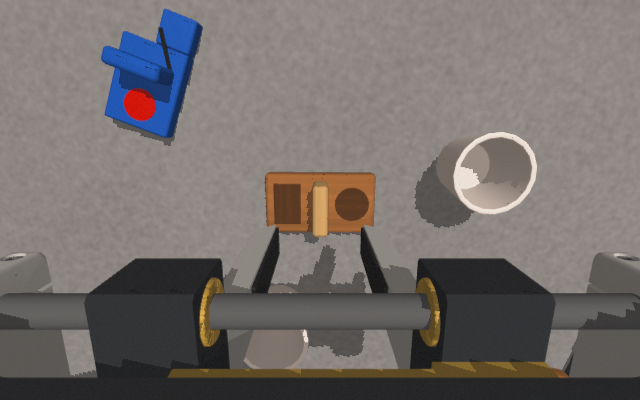

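View pics/t8.png

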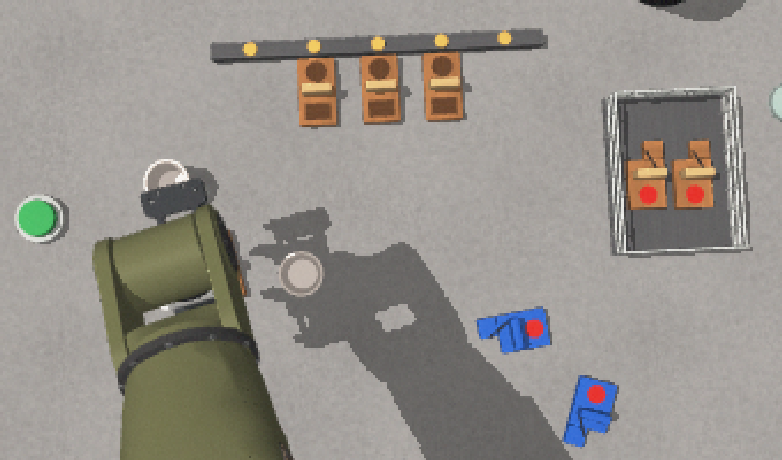

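The three placed boards are square at the rail and the last board is centred under the gripper (bar at (320,208)). Gripping it, with a higher lift to clear the cups.

```bash
python3 -m pendant '[[0,0,0.25,0,0,0,0],[0,0,0.2,0,0,0,0],[0,0,0.14,0,0,0,0],[0,0,0.075,0,0,0,0],[0,0,0,0,0,0,1],[0,0,0,0,0,0,1],[0,0,0,0,0,0,1],[0,0,0,0,0,0,1],[0,0,0,0,0,0,1],[0,0,0,0,0,0,1]]' 30
python3 -m pendant '[[0,0,-0.1,0,0,0,1],[0,0,-0.3,0,0,0,1],[0,0,-0.2,0,0,0,1],[0,0,-0.2,0,0,0,1],[0,0,0,0,0,0.21,1],[0,0,0,0,0,0.21,1],[0,0,0,0,0,0,1],[0,0,0,0,0,0,1]]'
python3 -c "
from h import *
go(.6527,.1304,.19,1.606)"
```

```text
time_s: 25.58
ee_pos: [0.4255, 0.1773, 0.1143]
eef_rot: [3.141, -0.0, 1.826]
force: [0.3, -1.7, 2.4]
grip_width: 0.012
time_s: 26.25
ee_pos: [0.4252, 0.1772, 0.2099]
eef_rot: [-3.142, 0.0, 1.609]
force: [0.7, -0.6, -0.6]
grip_width: 0.0118
t 26.25 pos [0.4252 0.1772 0.2099] yaw 1.609 w 0.0118 F [ 0.7 -0.6 -0.6]
turn total [-0.     0.     0.006] rows>= 0.025202320571902064
shift (tool now) [-0.463  1.88   0.166]  (tool after turn) [-0.457  1.881  0.166] rows>= 5.590997543923968
```

```bash
python3 -m pendant '[[-0.065,0.269,0.02,0,0,0.006,1],[-0.065,0.269,0.02,0,0,0,1],[-0.065,0.269,0.02,0,0,0,1],[-0.065,0.269,0.02,0,0,0,1],[-0.065,0.269,0.02,0,0,0,1],[-0.065,0.269,0.02,0,0,0,1],[-0.065,0.269,0.02,0,0,0,1],[0,0,0,0,0,0,1],[0,0,0,0,0,0,1],[0,0,0,0,0,0,1]]'
python3 -c "
from h import *
go(.6527,.1304,.1145,1.606)"
```

```text
time_s: 27.08
ee_pos: [0.6523, 0.1301, 0.1924]
eef_rot: [-3.14, 0.0, 1.605]
force: [0.0, 1.2, 0.0]
grip_width: 0.0116
t 27.08 pos [0.6523 0.1301 0.1924] yaw 1.605 w 0.0116 F [0.  1.2 0. ]
turn total [-0.003  0.    -0.002] rows>= 0.011457088246150337
shift (tool now) [0.002 0.005 0.649]  (tool after turn) [0.002 0.004 0.649] rows>= 1.868285953619058
```

```bash
python3 -m pendant '[[0,0,0.25,0,0,0,1],[0,0,0.2,0,0,0,1],[0,0,0.14,0,0,0,1],[0,0,0.055,0,0,0,1],[0,0,0,0,0,0,1],[0,0,0,0,0,0,1],[0,0,0,0,0,0,0.4],[0,0,0,0,0,0,0.4],[0,0,0,0,0,0,0.4]]'
python3 -m pendant '[[0,0,-0.1,0,0,0,0.4],[0,0,-0.25,0,0,0,0.4],[0,0,-0.3,0,0,0,0.4],[0,0,-0.15,0,0,0,0.6],[0,0,0,0,0,0,1]]'
python3 -c "
from h import *
go(.491,.402,.2,1.606)"
```

```text
time_s: 27.83
ee_pos: [0.6529, 0.1301, 0.1164]
eef_rot: [3.141, -0.0, 1.603]
force: [-0.1, -0.2, -0.4]
grip_width: 0.0271
time_s: 28.25
ee_pos: [0.6541, 0.1302, 0.2181]
eef_rot: [3.133, -0.001, 1.603]
force: [0.3, 1.0, 0.2]
grip_width: 0.0183
t 28.25 pos [0.6541 0.1302 0.2181] yaw 1.603 w 0.0183 F [0.3 1.  0.2]
turn total [ 0.016 -0.002 -0.006] rows>= 0.06711260153245542
shift (tool now) [ 2.307 -1.287  0.143]  (tool after turn) [ 2.312 -1.278  0.151] rows>= 7.613790309163089
```

```bash
python3 -m pendant '[[0.257,-0.142,0.01,0,0,0,1],[0.257,-0.142,0.01,0,0,0,1],[0.257,-0.142,0.01,0,0,0,1],[0.257,-0.142,0.01,0,0,0,1],[0.257,-0.142,0.01,0,0,0,1],[0.257,-0.142,0.01,0,0,0,1],[0.257,-0.142,0.01,0,0,0,1],[0.257,-0.142,0.01,0,0,0,1],[0.257,-0.142,0.01,0,0,0,1],[0,0,0,0,0,0,1]]'
python3 -m pendant '[[0,0,0,0,0,0,1],[0,0,0,0,0,0,1]]'
python3 -c "
from h import *
c=cam('top');boards(c);show(c,'t9',(140,100,480,300),2.3);show(cam('wrist'),'w9')
s=cam('side');show(s,'s9',(210,130,500,330),2.6)
h=s['hsv'];g=(h[:,:,0]>55)&(h[:,:,0]<80)&(h[:,:,1]>100);g[:145]=0;g[175:]=0;g[:,:225]=0
for b in blobs(g,20):
    ys,xs=np.where(b);print('button side',b.sum(),xs.mean(),ys.mean())
    for z in (.02,.025,.03,.035,.04,.05): print(z,ray(s,[(xs.mean(),ys.mean())],z)[0,:2],ray(c,[(167,195)],z)[0,:2])
go(.491,.402,.2,1.606)
"
```

```text
time_s: 29.08
ee_pos: [0.4874, 0.4068, 0.2005]
eef_rot: [-3.141, -0.0, 1.607]
force: [-0.4, -0.5, -0.4]
grip_width: 0.0007
time_s: 29.25
ee_pos: [0.4909, 0.4021, 0.2007]
eef_rot: [-3.141, 0.0, 1.603]
force: [0.1, -0.9, 0.2]
grip_width: 0.0001
px [315. 138.] slab [ 6.5800e-01 -3.8000e-02  9.1779e+01  4.9358e+01  3.4000e-02] red 0 bar [ 0.66  -0.038 35.792  9.016  1.561] [ 0.659 -0.039]
px [342. 137.] slab [ 6.6000e-01 -1.2100e-01  9.1652e+01  4.9647e+01  3.6000e-02] red 0 bar [ 0.662 -0.122 35.935  9.035  1.561] [ 0.662 -0.122]
px [287. 139.] slab [ 6.5400e-01  4.6000e-02  8.8821e+01  4.8531e+01 -1.2000e-02] red 0 bar [ 0.655  0.045 35.615  8.99   1.561] [0.657 0.048]
px [260. 141.] slab [6.5200e-01 1.2900e-01 9.0789e+01 4.9712e+01 4.1000e-02] red 0 bar [ 0.653  0.131 35.449  8.974  1.561] [0.652 0.133]
px [431. 177.] slab [ 5.3900e-01 -3.8800e-01  8.8852e+01  5.5426e+01 -1.4000e-02] red 52 bar [ 0.539 -0.389 36.306  8.995  1.558] [ 0.54  -0.388]
px [451. 177.] slab [ 5.4000e-01 -4.5300e-01  9.2892e+01  5.5525e+01 -3.3000e-02] red 52 bar [ 0.54  -0.452 37.053  9.712 -1.501] [ 0.54  -0.453]
button side 97 253.84536082474227 153.10309278350516
0.02 [0.49372428 0.40671071] [0.49015195 0.40438978]
0.025 [0.48936861 0.39900612] [0.48982623 0.40276818]
0.03 [0.48501295 0.39130153] [0.48950052 0.40114659]
0.035 [0.48065728 0.38359694] [0.4891748  0.39952499]
0.04 [0.47630162 0.37589235] [0.48884909 0.39790339]
0.05 [0.46759029 0.36048317] [0.48819765 0.39466019]
t 29.4 pos [0.4915 0.4015 0.2009] yaw 1.601 w 0.0006 F [0.1 0.2 0.6]
turn total [-0.     0.    -0.009] rows>= 0.0396870413581454
shift (tool now) [ 0.005 -0.004  0.008]  (tool after turn) [ 0.005 -0.004  0.008] rows>= 0.028533824066979036
```

View pics/t9.png

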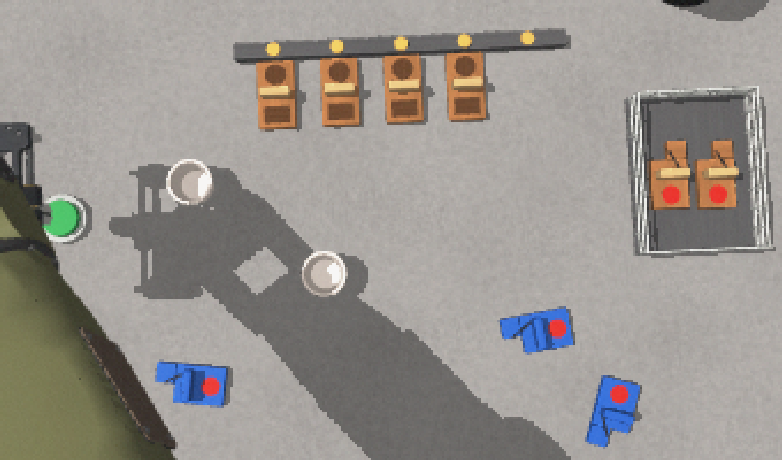

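View pics/w9.png

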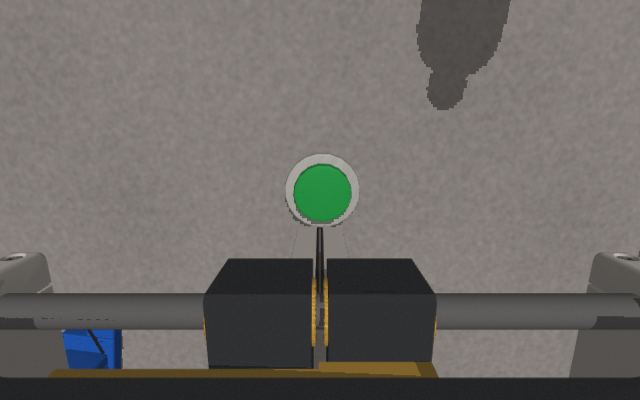

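View pics/s9.png

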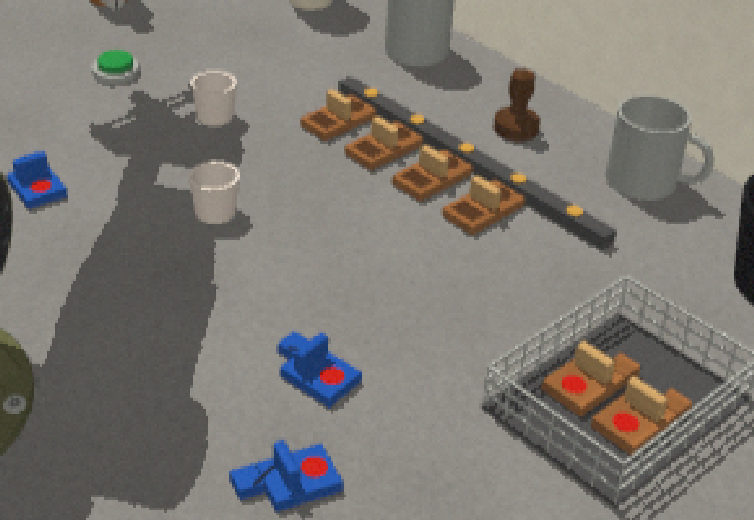

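```bash
python3 -c "
from h import *
c=cam('top');u=np.array([np.cos(.035),np.sin(.035)]);v=np.array([-u[1],u[0]])
im=c['image'].astype(int);red=im[:,:,0]-im[:,:,2]
P=studs(c);F=(P@u).mean()-.011
for x in range(252,350):
    col=red[115:165,x]
    k=np.where(col>35)[0]
    k=k[k>8]
    if len(k)<20: continue
    t=115+k[0]; b=115+k[-1]
    # subpixel at far edge
    e=ray(c,[(x,t-.5)],.014)[0,:2]; n=ray(c,[(x,b+.5)],.014)[0,:2]
    print(x,t,b,np.round((e@u-F)*1000,1),np.round((n@u-F)*1000,1),end=' | ')
print();print(np.round((P@v)*1000,1))
for r in boards(c,False):
    if r[1]==0: print(np.round((np.array(r[0][:2])@u-F)*1000,1),np.round(np.array(r[0][:2])@v*1000,1),np.round((np.array(r[2][:2])@u-F)*1000,1),np.round(np.array(r[2][:2])@v*1000,1))
"
```

```text
252 127 155 11.7 -76.7 | 253 127 155 11.6 -76.9 | 254 126 155 14.5 -77.0 | 255 126 155 14.4 -77.2 | 256 126 155 14.2 -77.3 | 257 126 155 14.1 -77.4 | 258 126 155 13.9 -77.6 | 259 126 155 13.8 -77.7 | 260 126 155 13.7 -77.9 | 261 126 155 13.5 -78.0 | 262 126 155 13.4 -78.1 | 263 126 155 13.3 -78.3 | 264 126 155 13.1 -78.4 | 265 126 155 13.0 -78.6 | 266 126 155 12.9 -78.7 | 267 126 155 12.7 -78.8 | 280 125 154 14.1 -77.6 | 281 125 154 13.9 -77.8 | 282 125 154 13.8 -77.9 | 283 125 154 13.7 -78.0 | 284 125 154 13.5 -78.2 | 285 125 154 13.4 -78.3 | 286 125 154 13.2 -78.5 | 287 125 154 13.1 -78.6 | 288 125 154 13.0 -78.7 | 289 125 154 12.8 -78.9 | 290 125 153 12.7 -76.0 | 291 125 153 12.6 -76.1 | 292 125 153 12.4 -76.3 | 293 125 153 12.3 -76.4 | 294 125 153 12.2 -76.5 | 295 131 153 -6.4 -76.7 | 307 124 149 13.5 -66.2 | 308 124 153 13.4 -78.5 | 309 124 152 13.2 -75.6 | 310 124 152 13.1 -75.7 | 311 124 152 13.0 -75.9 | 312 124 153 12.8 -79.1 | 313 124 152 12.7 -76.2 | 314 124 153 12.5 -79.4 | 315 124 152 12.4 -76.4 | 316 124 152 12.3 -76.6 | 317 124 152 12.1 -76.7 | 318 124 152 12.0 -76.9 | 319 124 152 11.9 -77.0 | 320 124 152 11.7 -77.1 | 321 124 152 11.6 -77.3 | 322 124 152 11.5 -77.4 | 334 124 147 9.8 -63.8 | 335 124 151 9.7 -76.2 | 336 124 151 9.6 -76.3 | 337 124 152 9.4 -79.5 | 338 124 151 9.3 -76.6 | 339 124 151 9.2 -76.8 | 340 124 151 9.0 -76.9 | 341 124 151 8.9 -77.0 | 342 124 151 8.8 -77.2 | 343 124 151 8.6 -77.3 | 344 124 151 8.5 -77.5 | 345 124 151 8.4 -77.6 | 346 124 151 8.2 -77.7 | 347 124 151 8.1 -77.9 | 348 124 151 7.9 -78.0 | 349 124 151 7.8 -78.2 | 
[-228.2 -159.8 -144.7  -60.4   23.2   32.   107.5]
-31.9 -60.9 -29.8 -61.1
-32.3 -143.7 -30.6 -144.7
-32.7 23.1 -31.1 22.4
-32.0 106.2 -31.2 108.2
```

All four boards sit about 2–4 mm off the rail face, and within about 1 mm of their stud lines (studs 2–5). Nothing was knocked, and the cups are unmoved. The button top is at about z 0.025, so I'm pressing slowly.

```bash
python3 -m pendant '[[0.03,0,0.2,0,0,0,1],[0,0,0.2,0,0,0,1],[0,0,0.15,0,0,0,1],[0,0,0.05,0,0,0,1],[0,0,0,0,0,0,1],[0,0,0,0,0,0,1]]'
python3 -m pendant '[[0,0,0.03,0,0,0,1],[0,0,0.03,0,0,0,1],[0,0,0,0,0,0,1],[0,0,0,0,0,0,1]]'
python3 -m pendant '[[0,0,0.03,0,0,0,1],[0,0,0,0,0,0,1],[0,0,0,0,0,0,1]]'
```

```text
time_s: 29.95
ee_pos: [0.4912, 0.406, 0.1297]
eef_rot: [3.141, -0.0, 1.602]
force: [-0.6, 0.0, 0.4]
grip_width: 0.0005
time_s: 30.28
ee_pos: [0.4907, 0.4061, 0.1219]
eef_rot: [3.141, -0.0, 1.603]
force: [-0.4, -0.4, 0.6]
grip_width: 0.0005
time_s: 30.53
ee_pos: [0.4908, 0.4062, 0.1183]
eef_rot: [3.141, -0.0, 1.603]
force: [0.1, 0.3, 2.2]
grip_width: 0.0005
```

```bash
python3 -m pendant '[[0,0,0.03,0,0,0,1],[0,0,0,0,0,0,1],[0,0,0,0,0,0,1]]'
python3 -m pendant '[[0,0,0.02,0,0,0,1],[0,0,0,0,0,0,1],[0,0,0,0,0,0,1]]'
python3 -c "
from h import *
s=cam('side');show(s,'s10',(200,110,320,200),5)"
```

```text
time_s: 30.78
ee_pos: [0.4908, 0.4062, 0.1146]
eef_rot: [3.141, -0.0, 1.603]
force: [1.3, 0.9, 4.5]
grip_width: -0.0001
time_s: 31.03
ee_pos: [0.4909, 0.4063, 0.1133]
eef_rot: [3.141, -0.0, 1.603]
force: [-1.7, -2.5, 14.4]
grip_width: 0.0003
```

The force jumped from 4.5 to 14 N, so the button is on its stop. I'm retracting and doing the final checks.

```bash
python3 -m pendant '[[0,0,0,0,0,0,1],[0,0,-0.1,0,0,0,1],[0,0,-0.25,0,0,0,1],[0,0,-0.3,0,0,0,1],[0,0,-0.3,0,0,0,1],[0,0,-0.2,0,0,0,1],[0,0,0,0,0,0,1],[0,0,0,0,0,0,1]]'
python3 -c "
from h import *
c=cam('top');show(c,'t11',(140,100,480,300),2.3);boards(c)
s=cam('side');show(s,'s11',(210,130,500,330),2.6)
h=s['hsv'];g=(h[:,:,0]>55)&(h[:,:,0]<80)&(h[:,:,1]>100);g[:145]=0;g[175:]=0;g[:,:225]=0
for b in blobs(g,20):
    ys,xs=np.where(b);print('button side',b.sum(),xs.mean(),ys.mean())
"
```

```text
time_s: 31.75
ee_pos: [0.4907, 0.4061, 0.2512]
eef_rot: [3.14, -0.001, 1.603]
force: [-0.3, -1.5, -0.5]
grip_width: 0.0004
px [315. 138.] slab [ 6.5800e-01 -3.8000e-02  9.1779e+01  4.9358e+01  3.4000e-02] red 0 bar [ 0.66  -0.038 35.792  9.016  1.561] [ 0.659 -0.039]
px [342. 137.] slab [ 6.6000e-01 -1.2100e-01  9.1362e+01  4.9647e+01  3.6000e-02] red 0 bar [ 0.662 -0.122 35.935  9.035  1.561] [ 0.662 -0.122]
px [287. 139.] slab [ 6.5400e-01  4.6000e-02  8.8804e+01  4.8528e+01 -1.1000e-02] red 0 bar [ 0.656  0.045 36.287 10.307 -1.489] [0.657 0.047]
px [260. 141.] slab [6.5200e-01 1.2900e-01 9.0789e+01 4.9712e+01 4.1000e-02] red 0 bar [ 0.653  0.131 35.449  8.974  1.561] [0.652 0.132]
px [431. 177.] slab [ 5.3900e-01 -3.8800e-01  8.8849e+01  5.5376e+01 -1.2000e-02] red 52 bar [ 0.539 -0.389 36.306  8.994  1.558] [ 0.54  -0.388]
px [451. 177.] slab [ 5.4000e-01 -4.5300e-01  9.2892e+01  5.5525e+01 -3.3000e-02] red 52 bar [ 0.54  -0.452 37.053  9.712 -1.501] [ 0.54  -0.453]
button side 96 253.76041666666666 153.07291666666666
```

View pics/t11.png

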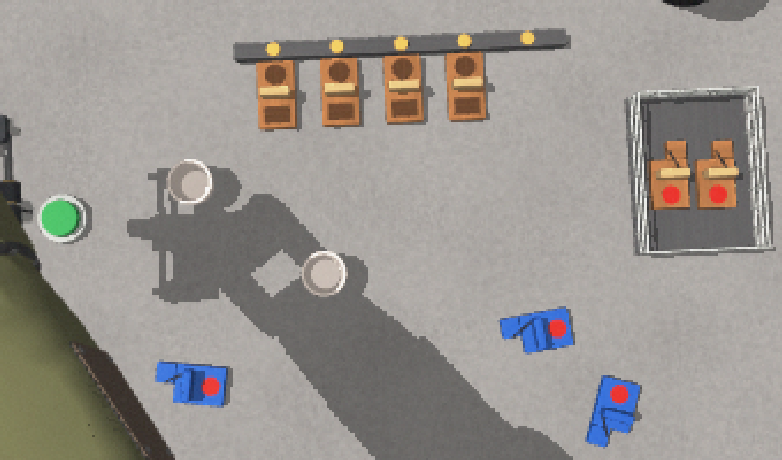

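View pics/s11.png

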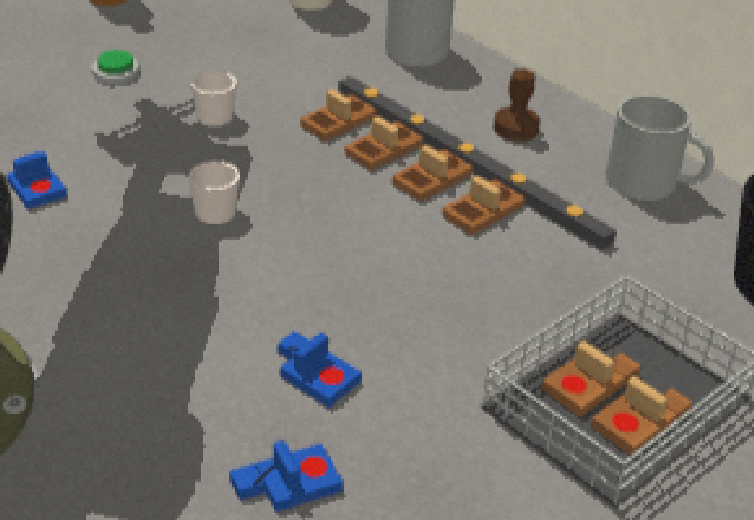

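Both views show four boards in a row, both split boards in the basket, the button back up, the cups standing and the arm clear. Handing in.

```bash
python3 -c "
from station import hand_in
print(hand_in())"
```

```text
the job is handed in; nothing more can be done
None
```

The coffee pass is set and the job is handed in, at about 32 s of the 210 s allowed. The hand-in gives no verdict, so what follows rests on my own last checks.

**What I did:** I lowered both split boards into the basket. I then picked up the four sound boards by their grip bars and set them down square on studs 2 to 5, rather than nudging them along. Last, I pressed the call button until it reached its stop, where the force jumped from 4.5 N to 14 N.

**Last checks, from the top and side cameras:**
- **Row:** the boards' centres are about 46–49 mm from the rail's front face, so each has a gap of about 1–4 mm (7 mm allowed). They are within about 2 mm of their stud lines.
- **Squareness:** three boards measured square to the rail within 0.01 rad. The board on stud 4 measured about 0.05 rad off by its outline. I put that down to pixel coarseness, since the gripper set it down within 0.003 rad of square; the limit is 0.10 rad.
- **Split boards:** both lie flat inside the basket.
- **Everything else:** the button is back up, and the cups and blue look-alikes are where they started. The arm is clear of everything.

One stud reading near the end picked up extra blobs and gave a false rail position. I corrected it from the earlier clean measurement. I saw no knocked board and no slip of the grip.

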